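# Set up the hot-water seed treatment station

## Task

Get the hotplate ready for hot-water seed treatment. First turn the pan handles in, sliding each pan flat on its own ring, so that no handle sticks out past the edge of the hotplate and each keeps at least two centimetres clear of every other pan and handle; then move the tools that hang in front of the seed basket over to the spare hook, take the basket from the back of the full hook and stand it upright in the wide pan. Do not lift or tip the pans, and leave the other things on the bench alone.

Things in the scene. Friction and masses are not known exactly. Their poses are not given: they have to be found in the camera images.
- hotplate: Fixed three-ring hotplate, 270 (x) x 500 (y) x 42 mm high, black glass top; knobs on the front face stick out 13 mm. Origin: centre of its underside on the bench, x towards its back edge, y to the left; edges at x = +-135 and y = +-250 mm. Turned up to 0.08 rad.
- ring_left (a point): Centre of the front left ring, on the hotplate's top (x -70, y +160, z 42 mm in the hotplate's frame).
- ring_right (a point): Centre of the front right ring (x -70, y -160, z 42 mm in the hotplate's frame).
- ring_rear (a point): Centre of the rear middle ring (x +70, y 0, z 42 mm in the hotplate's frame); the wide pan's place.
- milk_pan_a: Tall steel milk pan, 96 mm across, 95 mm high, about 0.4 kg, on the left or right front ring; one of the two may be absent. Origin under the middle of its base; +x along the handle, so its yaw is the handle's direction. Level straight black handle, 18 mm wide, 14 mm thick, from 52 to 150 mm out, centre line 84 mm above the base (so it can stand over the lower wide pan). Slides on the glass.
- milk_pan_a_tip (a point): Outer end of that pan's handle, 150 mm from the pan's middle, 84 mm above its base.
- milk_pan_b: Tall steel milk pan, 96 mm across, 95 mm high, about 0.4 kg, on the left or right front ring; one of the two may be absent. Origin under the middle of its base; +x along the handle, so its yaw is the handle's direction. Level straight black handle, 18 mm wide, 14 mm thick, from 52 to 150 mm out, centre line 84 mm above the base (so it can stand over the lower wide pan). Slides on the glass.
- milk_pan_b_tip (a point): Outer end of that pan's handle, 150 mm from the pan's middle, 84 mm above its base.
- wide_pan: Low steel saucepan, 124 mm across (117 inside), 50 mm high, inner floor 5 mm above its base, about 0.5 kg, on the rear ring. Origin under the middle of its base; +x along the handle, so its yaw is the handle's direction. Level straight black handle, 18 mm wide, 14 mm thick, from 66 to 137 mm out, centre line 40 mm above the base. Slides on the glass.
- wide_pan_tip (a point): Outer end of the wide pan's handle, 137 mm from the pan's middle, 40 mm above its base.
- hook_stand_full: Fixed hook stand on which tools and, behind them, the seed basket hang; left or right of the other. Level square arm, 10 x 10 mm, from the post 203 mm towards -x of its frame (to the robot), top face 215 mm above the bench; the last 8 mm turn up 10 mm. Base plate 170 x 110 x 12 mm below it. Origin: on the bench under the arm's root at the post; z up.
- hook_stand_spare: Fixed hook stand like the other, but empty at the start; left or right of the other. Level square arm, 10 x 10 mm, from the post 203 mm towards -x of its frame (to the robot), top face 215 mm above the bench; the last 8 mm turn up 10 mm. Base plate 170 x 110 x 12 mm below it. Origin: on the bench under the arm's root at the post; z up.
- seed_basket: Steel dipping basket: cup 72 mm across, 54 mm high, under a wire bow; 0.16 kg. Hangs rearmost on the full arm, by an upright closed loop 44 mm wide (y) x 56 tall x 12 thick, window 32 x 40 mm, arm through it along x. Origin: underside of the loop's top bar, on the arm; loop from 8 mm above to 48 below it, cup's underside 150 below; z up. Grip the loop across y from above, astride the arm.
- seed_basket_foot (a point): Centre of the underside of the basket's cup, 150 mm below the basket's origin.
- skimmer: Perforated flat disc 68 mm across, 4 mm thick, on a short stem, 150 mm below its origin at the lowest, 0.09 kg; in front of the basket on the full arm, in any order, 34 mm apart; one of the three tools may be absent. Hangs by a closed black loop like the seed basket's (44 mm wide along y x 56 x 12 mm, window 32 x 40 mm, arm through it along x); origin at the underside of the loop's top bar, z up.
- paddle: Flat stirring blade 52 x 55 x 5 mm on a short stem, reaching 150 mm below its origin, 0.1 kg; in front of the basket on the full arm, in any order, 34 mm apart; one of the three tools may be absent. Hangs by a closed black loop like the seed basket's (44 mm wide along y x 56 x 12 mm, window 32 x 40 mm, arm through it along x); origin at the underside of the loop's top bar, z up.
- fork: Flat three-tined fork 56 mm wide, reaching 145 mm below its origin, 0.1 kg; in front of the basket on the full arm, in any order, 34 mm apart; one of the three tools may be absent. Hangs by a closed black loop like the seed basket's (44 mm wide along y x 56 x 12 mm, window 32 x 40 mm, arm through it along x); origin at the underside of the loop's top bar, z up.
- timer: Flat white timer, 64 x 70 x 21 mm; a bystander, to be left alone. Origin under its middle.
- label_box: Small carton, 61 x 88 x 46 mm; a bystander, to be left alone. Origin under its middle.
- vial_0: Small capped vial, 25 mm across, 64 mm tall; a bystander, to be left alone. Origin under its middle.
- vial_1: Small capped vial, 25 mm across, 64 mm tall; a bystander, to be left alone. Origin under its middle.
- snips: Orange-handled snips, 159 x 34 x 13 mm, lying; a bystander, to be left alone. Origin under its middle.
- marker_0: Marker pen, 128 mm long, lying; a bystander, to be left alone. Origin under its middle.
There are look-alikes about, which are no part of the job. Leave any red look-alike of the seed_basket alone.

How it is judged:
By the outcome, as a careful person would: the job done as asked, in the order asked, and still so for the second after the job is handed in, with the robot touching nothing.
Of milk_pan_a, milk_pan_b only 1 to 2 are there at a start; the rules pass over those that are not, and their reading is None.
Of skimmer, paddle, fork only 2 to 3 are there at a start; the rules pass over those that are not, and their reading is None.
At some moment in a run one of milk_pan_a, milk_pan_b, wide_pan may be knocked a few centimetres aside while the robot is not near it.
It also fails if it takes over 210 s, if anything falls off the work surface, if the arm or the gripper's body presses on something with over 40 N, if the wrist force passes 120 N, or if a joint passes its speed limit or range.

## Robot

A 7-joint arm with a two-finger parallel gripper is mounted at the origin on a cart in front of the work surface, level with it; the furniture and walls round the work are solid. World frame = base frame: x ahead of the robot, y to its left, z up, the work surface at z = 0. Lengths are in m, angles in rad, forces in N, time in s.
With the tool pointing down it reaches from about 0.4 to 0.75 m from the base axis. Payload 19.5 kg.
Tool frame: the origin (TCP) lies on the mounting face of the last link; the fingertips stand 173 mm ahead of it and the grasp point (between the pads) lies 155 mm ahead of it (robot.grip_depth is the z of the grasp point in the tool frame, in m); z points along the fingers, y is the direction in which the jaws open and shut (so a half turn about z gives the same grasp; the last joint's range is limited). The gripper opens to 85 mm and grips with 20 to 120 N. Pads are 22 mm wide; open, the fingers measure 114 mm over their backs; the gripper's body (76 mm by 85 mm) begins 54 mm behind the grasp point. The pads swing forward as they close: fully open they stand 13 mm farther back than shut.
Start: joints at [-1.295, 0.707, -0.028, 1.485, 0.022, 0.951, -0.075], TCP at [0.18, 0.546, 0.405] pointing down, gripper open.
Joint ranges: [-2.71, 2.71], [-0.32, 2.16], [-1.57, 1.52], [0, 2.45], [-1.46, 4.6], [0, 2.02], [-2.83, 2.83]. Speed limits (rad/s): [1.89, 1.89, 2.57, 2.57, 3.01, 3.01, 3.01].

## Interface

Orientations are given as a unit quaternion [w, x, y, z].
In Python, from cell import read_state, optics, robot gives the robot as it stands. The module is installed in compiled form; this text tells all that it offers.
- The arm moves only by the tool play_rows, never from a script. Its argument "rows" is a list that holds one entry, the list of rows, each a list of 5 numbers: the shift along the tool's x, y, z in cm, then the turn about the tool's z in rad, then the closure in counts, from 0 (fully open) to 255 (shut). In form: [[[tx, ty, tz, yaw, fingers], ...]]. A call has exactly 8 rows; each row is the pose to reach, as a shift and turn from the pose commanded when the call began, along the tool's axes at that moment; what a row does not reach only later rows make up. A row lasts 1/8 s, in which the tool goes at most 62.5 mm and 10.7 degrees, less where a joint would pass 70% of its speed; a pose out of reach is approached as far as the arm can. A call with a gripper value outside its range is refused whole. The fingers move at their own pace and stop on an object; "squeeze" is the grip in N (left out, the last holds). Time passes only in rows, so rows that repeat a pose let the fingers close, or fill a call up. It gives the time, the measured TCP pose, the force and the opening at its end, in the units of the state.
- read_state(): the state, without advancing time (a new reading comes with each control period).
- optics.snapshot(name): name is "scene" or "top" or "wrist"; returns a dict with "pixels" (400x640x3 uint8, red, green, blue), "depth" (400x640 float32, m along the optical axis (not along the pixel's ray), 0 where there is no reading), "fx", "fy", "cx", "cy" (pixels), "T" (4x4, takes a point from camera to world coordinates); the wrist camera has in their place "mount" (4x4, takes a point from camera to tool coordinates, whose origin is the TCP and whose axes are the flange's). Camera axes: x right, y up, looking along -z (the intrinsics and any distortion apply to the point x, -y, -z); pixel columns grow to the right and rows downward; lengths in m; the calibration is good to about 2 mm. The wrist camera is an equidistant fisheye: a pixel r from the principal point sees the ray r / f radians off the axis. A picture is of the moment at which its call begins: read the wrist's pose just before it.
- robot.hand_in(): hands the job in, once; it reports no verdict.
The state is a dict: "clock": time; "qpos": joint angles; "dq": joint speeds; "joint_efforts": joint torques, N m; "eef_pos": TCP position; "ee_rot": TCP orientation; "contact_force": force on the tool from outside, world axes, zero at the start; "torque": the same for the moment, N m; "width": finger opening in m.
Only numpy, scipy, OpenCV 4.12 (cv2) and the standard library are available. Lean on these libraries where they do the work, as an engineer would, in place of code of your own. Each camera call takes 0.05 s, during which the arm holds its last target.

## Working session

There is one attempt and no reset: what is moved stays moved. The work goes in short steps, Python scripts to look and compute and a tool call to move; the robot and the scene stay as the last step left them, time stands still between calls to the robot, and variables do not carry over. Pictures are saved under pics/ and viewed, and the job is handed in when it is done.

Besides the shell and the picture viewer there is one more tool, called after "Request:" by a JSON object that holds its "name" and its "arguments", one argument or row to a line. play_rows: Moves the arm, as the interface text tells. Its arguments: {"type":"object","properties":{"rows":{"type":"array"},"squeeze":{"type":"number"}},"required":["rows"]}

```bash
mkdir -p pics
cat > h.py <<'E'
import numpy as np, cv2
from cell import read_state, optics, robot
def snap(n,fn=None):
    s=optics.snapshot(n)
    if fn: cv2.imwrite('pics/'+fn,cv2.cvtColor(s['pixels'],cv2.COLOR_RGB2BGR))
    return s
def cloud(s):
    d=s['depth'];v,u=np.mgrid[:400,:640]
    x=(u-s['cx'])/s['fx']*d; y=-(v-s['cy'])/s['fy']*d
    P=np.stack([x,y,-d],-1)@s['T'][:3,:3].T+s['T'][:3,3]
    P[d==0]=np.nan
    return P
E
python3 - <<'E'
from h import *
print(read_state())
for n in ['scene','top','wrist']:
    s=snap(n,n+'0.png'); np.savez(''+n+'0.npz',**s)
    print(n,{k:(v if k not in('pixels','depth') else v.shape) for k,v in s.items()}, (s['depth']>0).mean())
E
```

```text
{'clock': 0.0, 'qpos': array([-1.29469825,  0.70708578, -0.02759182,  1.48499423,  0.02199113,
        0.95088816, -0.07550839]), 'dq': array([-0.00093638, -0.00152876, -0.00140951, -0.0023135 ,  0.00088743,
        0.00033434, -0.00024856]), 'joint_efforts': array([ 1.83668977e-03, -8.83222818e+01,  1.23492435e+00, -2.36150658e+01,
        1.70893088e-02,  6.75300689e-03,  8.52187441e-05]), 'eef_pos': array([0.179654  , 0.54613725, 0.40423859]), 'ee_rot': array([-6.35288078e-05,  1.58247318e-01,  9.87399361e-01, -5.32847742e-04]), 'contact_force': array([ 0.16606808,  0.28208786, -0.2179131 ]), 'torque': array([-0.01778429,  0.02179188,  0.06829614]), 'width': 0.08549764698246275}
scene {'pixels': (400, 640, 3), 'depth': (400, 640), 'fx': 417.67853106579923, 'fy': 417.67853106579923, 'cx': 320.21010236364754, 'cy': 200.14367007258315, 'T': array([[ 0.69093886,  0.47105451, -0.54837136, -0.20079861],
       [-0.72283368,  0.46142112, -0.51439481, -0.72429877],
       [ 0.01072213,  0.75179665,  0.65930785,  1.07827833],
       [ 0.        ,  0.        ,  0.        ,  1.        ]])} 0
[... 248 characters left out ...]
,  0.18962418, -0.10710615, -0.17863549],
       [ 0.00715198,  0.51944656,  0.85447301,  1.52423254],
       [ 0.        ,  0.        ,  0.        ,  1.        ]])} 0.99576953125
wrist {'pixels': (400, 640, 3), 'depth': (400, 640), 'fx': 309.70691628693146, 'fy': 309.70691628693146, 'cx': 323.2601111821171, 'cy': 201.94754655980782, 'mount': array([[ 7.72134568e-04,  9.50846763e-01,  3.09660842e-01,
         7.96115826e-02],
       [ 9.99999345e-01, -4.72601299e-04, -1.04231018e-03,
         7.99023483e-04],
       [-8.44731144e-04,  3.09661444e-01, -9.50846505e-01,
         2.99761678e-02],
       [ 0.00000000e+00,  0.00000000e+00,  0.00000000e+00,
         1.00000000e+00]])} 0.99579296875
```

View pics/scene0.png

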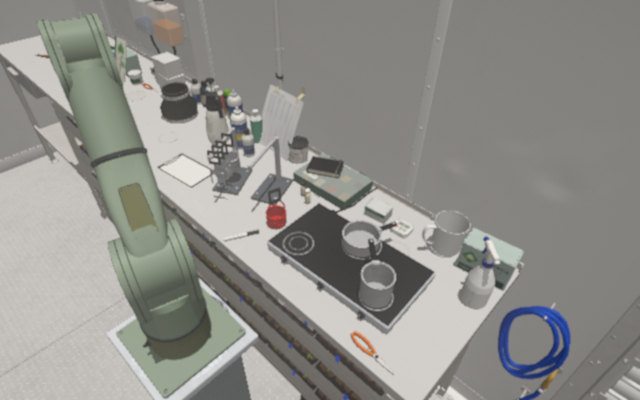

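View pics/top0.png

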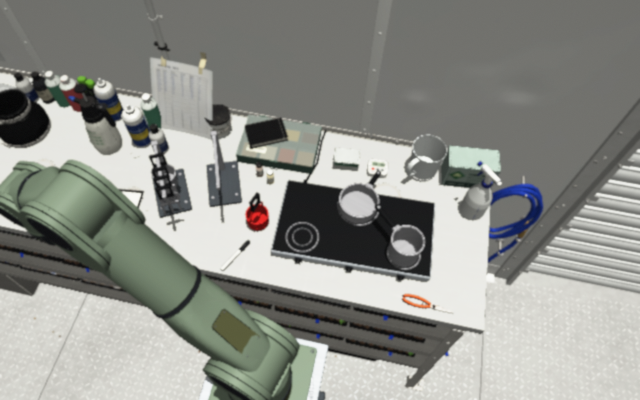

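View pics/wrist0.png

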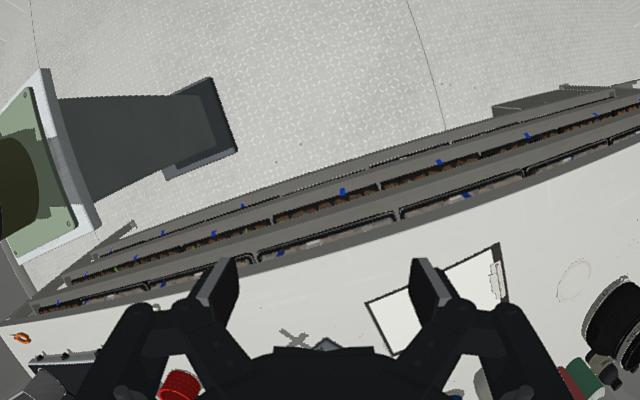

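Run:
```python
from h import *
a=cv2.imread('pics/top0.png');b=cv2.imread('pics/scene0.png')
cv2.imwrite('pics/c1.png',cv2.resize(a[160:290,240:460],None,fx=3.5,fy=3.5,interpolation=cv2.INTER_CUBIC))
cv2.imwrite('pics/c2.png',cv2.resize(a[120:240,140:280],None,fx=5,fy=5,interpolation=cv2.INTER_CUBIC))
cv2.imwrite('pics/c3.png',cv2.resize(b[110:330,190:440],None,fx=2.7,fy=2.7,interpolation=cv2.INTER_CUBIC))
```

```text
(no output)
```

View pics/c1.png

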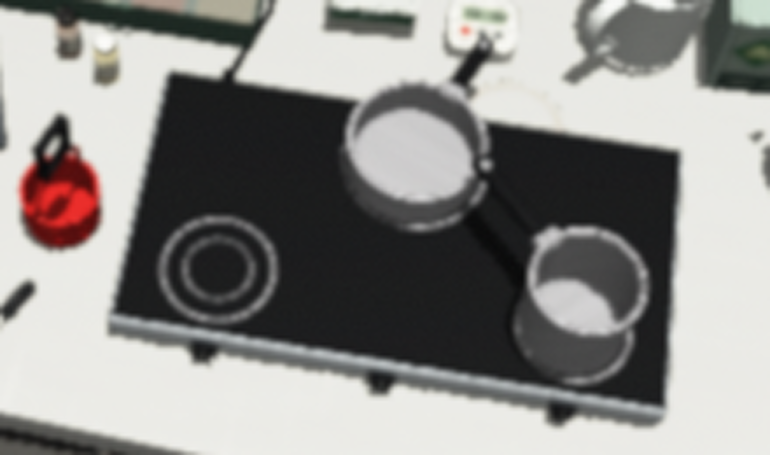

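View pics/c2.png

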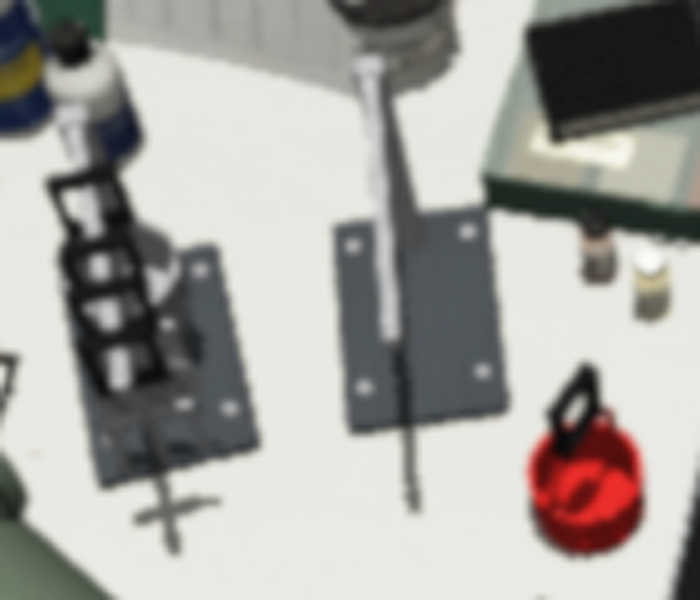

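View pics/c3.png

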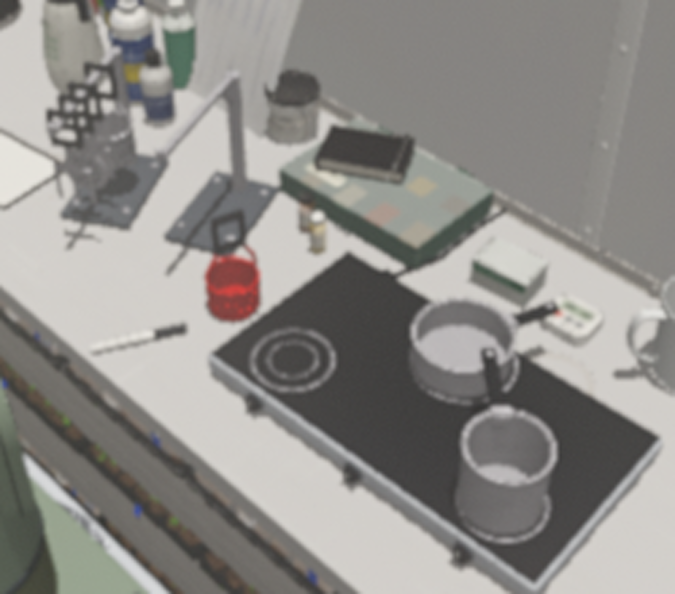

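Run:
```python
from h import *
for n in ['scene','top']:
    s=dict(np.load(n+'0.npz')); P=cloud(s); px=s['pixels'].astype(int)
    # bench
    z=P[...,2]
    m=(abs(z-0.042)<0.006)&(px.max(-1)<60)&(P[...,0]>0.2)&(P[...,0]<1)
    c,_=cv2.findContours(m.astype(np.uint8),cv2.RETR_EXTERNAL,cv2.CHAIN_APPROX_NONE)
    c=max(c,key=cv2.contourArea)
    Q=np.array([P[v,u] for u,v in c[:,0]])
    r=cv2.minAreaRect((Q[:,:2]*1000).astype(np.float32))
    print(n,r,np.nanmedian(z[m]))
    print('loops/arms')
    # things above 0.16
    w=(P[...,0]>0.3)&(P[...,0]<0.95)&(P[...,1]>-0.1)&(P[...,1]<0.75)
    arm=w&(abs(z-0.212)<0.012)
    Q=P[arm]
    for y0 in np.arange(0,0.7,0.05):
        k=(Q[:,1]>=y0)&(Q[:,1]<y0+0.05)
        if k.sum()>3: print(round(y0,2),k.sum(),np.nanmin(Q[k],0).round(3),np.nanmax(Q[k],0).round(3))
```

```text
scene ((553.5298461914062, -227.04078674316406), (5.11283016204834, 16.888601303100586), 74.11729431152344) 0.040692388713581384
loops/arms
0.0 58 [0.915 0.001 0.2  ] [0.926 0.05  0.222]
0.05 55 [0.914 0.051 0.201] [0.924 0.1   0.223]
0.1 53 [0.913 0.102 0.2  ] [0.927 0.149 0.223]
0.15 50 [0.915 0.151 0.2  ] [0.926 0.2   0.224]
0.2 74 [0.466 0.202 0.201] [0.93  0.249 0.224]
0.25 137 [0.482 0.25  0.201] [0.923 0.3   0.224]
0.3 93 [0.601 0.3   0.2  ] [0.928 0.35  0.224]
0.35 119 [0.399 0.351 0.2  ] [0.926 0.399 0.224]
0.4 236 [0.418 0.4   0.2  ] [0.924 0.45  0.224]
0.45 145 [0.477 0.45  0.2  ] [0.919 0.5   0.224]
0.5 53 [0.868 0.501 0.2  ] [0.891 0.549 0.224]
0.55 56 [0.865 0.55  0.2  ] [0.89  0.6   0.222]
0.6 16 [0.866 0.601 0.2  ] [0.887 0.619 0.223]
0.65 57 [0.654 0.653 0.2  ] [0.926 0.699 0.224]
top ((526.9660034179688, -131.4734649658203), (260.7405090332031, 406.5787658691406), 2.185502290725708) 0.042465008156105766
loops/arms
0.0 76 [0.914 0.    0.201] [0.925 0.05  0.224]
0.05 73 [0.914 0.051 0.201] [0.927 0.1   0.224]
0.1 70 [0.913 0.104 0.201] [0.926 0.15  0.224]
0.15 65 [0.914 0.151 0.2  ] [0.927 0.199 0.223]
0.2 86 [0.466 0.2   0.2  ] [0.928 0.25  0.223]
0.25 190 [0.477 0.25  0.201] [0.926 0.3   0.224]
0.3 144 [0.599 0.3   0.2  ] [0.926 0.348 0.223]
0.35 143 [0.4   0.351 0.201] [0.926 0.4   0.224]
0.4 356 [0.417 0.4   0.2  ] [0.925 0.45  0.224]
0.45 255 [0.476 0.45  0.2  ] [0.926 0.5   0.224]
0.5 106 [0.583 0.501 0.2  ] [0.926 0.549 0.224]
0.55 109 [0.86 0.55 0.2 ] [0.925 0.6   0.224]
0.6 62 [0.715 0.6   0.2  ] [0.924 0.649 0.224]
0.65 111 [0.649 0.651 0.2  ] [0.926 0.7   0.223]
```

```bash
cat >> h.py <<'E'
def ortho(ss,x0,x1,y0,y1,res=0.002,zmin=-0.05,zmax=1,fn=None,sc=1):
    # image: up = +x, left=+y
    H=int((x1-x0)/res);W=int((y1-y0)/res)
    im=np.full((H,W,3),(120,60,120),np.uint8);zb=np.full((H,W),-1.)
    for s in ss:
        P=cloud(s).reshape(-1,3);c=s['pixels'].reshape(-1,3)
        k=(P[:,2]>zmin)&(P[:,2]<zmax)&(P[:,0]>x0)&(P[:,0]<x1)&(P[:,1]>y0)&(P[:,1]<y1)
        P=P[k];c=c[k]
        i=((x1-P[:,0])/res).astype(int).clip(0,H-1);j=((y1-P[:,1])/res).astype(int).clip(0,W-1)
        for a,b,z,col in zip(i,j,P[:,2],c):
            if z>zb[a,b]: zb[a,b]=z;im[a,b]=col
    if fn: cv2.imwrite('pics/'+fn,cv2.resize(im[...,::-1],None,fx=sc,fy=sc,interpolation=cv2.INTER_NEAREST))
    return im,zb
E
python3 - <<'E'
from h import *
ss=[dict(np.load(n+'0.npz')) for n in ['scene','top']]
ortho(ss,0.35,0.8,-0.45,0.2,0.0025,fn='o1.png',sc=3)
ortho(ss,0.35,0.75,0.1,0.6,0.0025,fn='o2.png',sc=3.8)
ortho(ss,0.35,0.75,0.1,0.6,0.0025,zmin=0.18,fn='o3.png',sc=3.8)
E
```

```text
(no output)
```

View pics/o1.png

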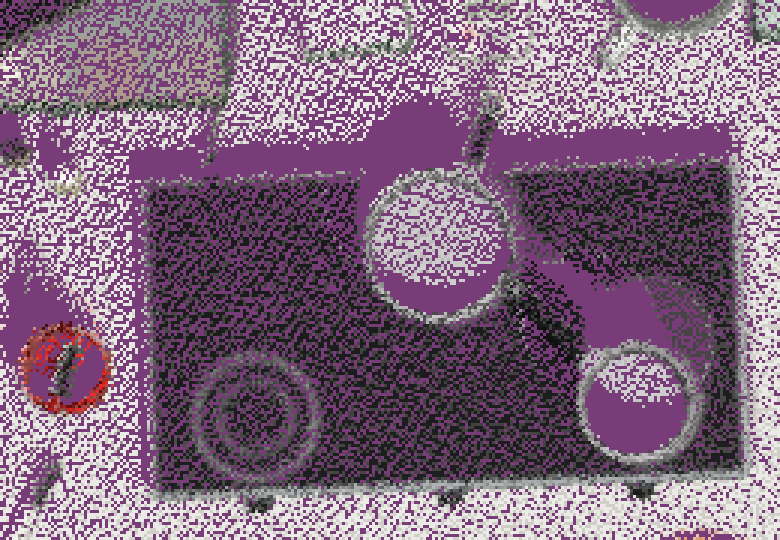

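View pics/o2.png

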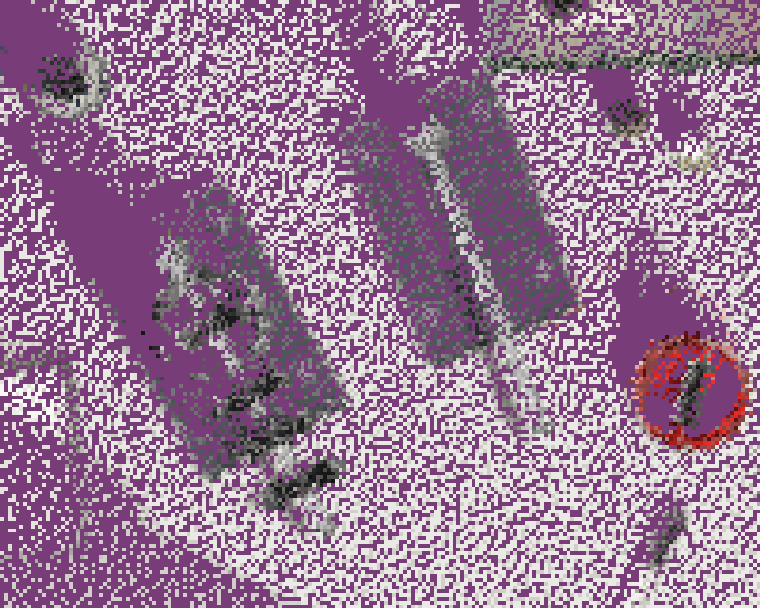

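View pics/o3.png

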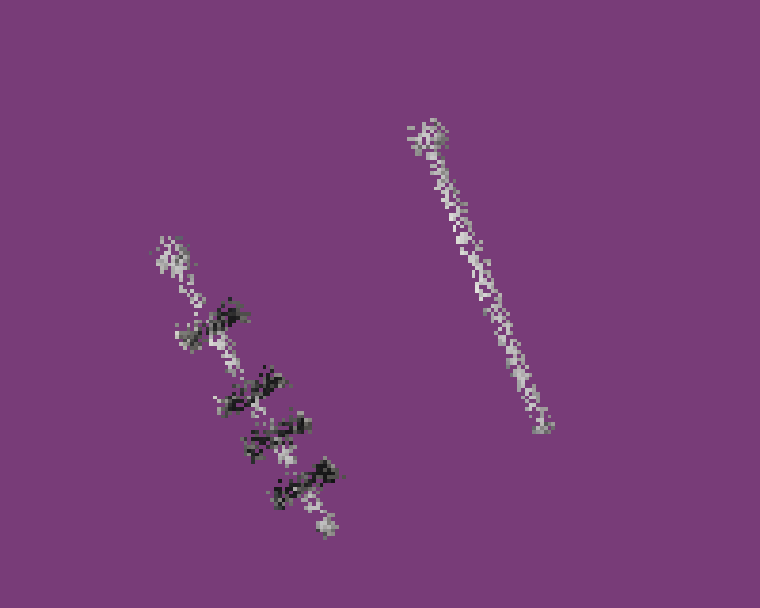

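```bash
cat > meas.py <<'E'
from h import *
def circ(Q):
    A=np.c_[2*Q[:,:2],np.ones(len(Q))];b=(Q[:,:2]**2).sum(1)
    p=np.linalg.lstsq(A,b,rcond=None)[0];r=np.sqrt(p[2]+p[0]**2+p[1]**2)
    return p[0],p[1],r
def fitcirc(Q,c,rn,tol=0.008):
    for _ in range(15):
        d=np.hypot(*(Q[:,:2]-c).T);k=abs(d-rn)<tol
        x,y,r=circ(Q[k]);c=np.array([x,y]);
    return c,r,k.sum()
def pts(ss):
    P=np.concatenate([cloud(s).reshape(-1,3) for s in ss]);C=np.concatenate([s['pixels'].reshape(-1,3) for s in ss])
    k=np.isfinite(P[:,0]);return P[k],C[k].astype(int)
E
python3 - <<'E'
from meas import *
ss=[dict(np.load(n+'0.npz')) for n in ['scene','top']]
P,C=pts(ss)
def box(x0,x1,y0,y1,z0,z1): return (P[:,0]>x0)&(P[:,0]<x1)&(P[:,1]>y0)&(P[:,1]<y1)&(P[:,2]>z0)&(P[:,2]<z1)
# hotplate top
k=box(.36,.72,-.45,.12,.034,.048)
r=cv2.minAreaRect((P[k][:,:2]*1000).astype(np.float32));print('rect',r)
for k,n,c0,rn in [(box(.5,.7,-.3,-.05,.088,.096),'wide',(.6,-.165),.061),(box(.38,.56,-.45,-.25,.132,.141),'milk',(.465,-.33),.047)]:
    c,rr,m=fitcirc(P[k],np.array(c0),rn);print(n,c,rr,m)
    dark=C.max(1)<70
    zz=(.072,.095) if n=='wide' else (.115,.137)
    d=P[:,:2]-c;R=np.hypot(*d.T)
    lo,hi=(.07,.145) if n=='wide' else (.06,.16)
    h=dark&(R>lo)&(R<hi)&(P[:,2]>zz[0])&(P[:,2]<zz[1])
    if n=='milk': h&=(P[:,2]>.118)
    m=d[h].mean(0);print(' handle yaw',np.arctan2(m[1],m[0]),h.sum(),R[h].max())
# arms
for nm,(x0,x1,y0,y1) in {'full':(.39,.62,.3,.5),'spare':(.45,.7,.2,.35)}.items():
    k=box(x0,x1,y0,y1,.19,.3)
    Q=P[k];D=C[k]
    if nm=='full': Q=Q[Q[:,1]>.3+ (0.62-Q[:,0])*0];
    br=D.min(1)>110
    A=Q[br]; A=A[(A[:,2]>.205)&(A[:,2]<.225)]
    m=A.mean(0)
    vx,vy,px,py=cv2.fitLine(A[:,:2].astype(np.float32),cv2.DIST_HUBER,0,.001,.001).ravel()
    if vx>0: vx,vy=-vx,-vy
    print(nm,'dir',vx,vy,'yaw of -x',np.arctan2(vy,vx),'pt',px,py,'z',np.median(A[:,2]),np.percentile(A[:,2],[5,50,95]))
    t=(A[:,:2]-[px,py])@[vx,vy];i=t.argmax();print(' tip',A[i],np.sort(t)[-5:], 'zmax')
    if nm=='full':
        L=Q[D.max(1)<80];t=(L[:,:2]-[px,py])@[vx,vy];w=(L[:,:2]-[px,py])@[-vy,vx]
        print(np.histogram(t,np.arange(-.14,.1,.004)))
        for a in np.arange(-.14,.1,.03): pass
        np.savez('loops.npz',t=t,w=w,z=L[:,2])
E
```

```text
rect ((544.9871215820312, -153.041748046875), (545.367431640625, 346.1253356933594), 89.48979187011719)
wide [ 0.59484189 -0.16602802] 0.060985661454642 295
 handle yaw -0.377610450917601 58 0.12341507873585582
milk [ 0.46447434 -0.32971253] 0.04701482202392809 351
 handle yaw 0.8375331071041427 200 0.14683749112026526
full dir -0.86213356 -0.506681 yaw of -x -2.610262 pt 0.5061957 0.4446248 z 0.21453795103532725 [0.20682182 0.21453795 0.22223207]
 tip [0.39859757 0.38034872 0.21667881] [0.12095688 0.12140321 0.12209153 0.12222904 0.12533145] zmax
(array([ 0,  0,  0,  0,  0,  0,  0,  0,  0,  0,  0,  0,  0,  0,  3,  0,  0,
        0,  0,  0,  0,  0,  0,  0,  2,  7, 24, 23,  3,  0,  0,  0,  0,  0,
        0,  0,  1,  5, 11, 35, 31,  2,  0,  0,  1,  3, 18, 26, 30,  3,  0,
        0,  0,  0,  2, 21, 37, 25,  4]), array([-1.40000000e-01, -1.36000000e-01, -1.32000000e-01, -1.28000000e-01,
       -1.24000000e-01, -1.20000000e-01, -1.16000000e-01, -1.12000000e-01,
       -1.08000000e-01, -1.04000000e-01, -1.00000000e-01, -9.60000000e-02,
       -9.20000000e-02, -8.80000000e-02, -8.40000000e-
[... 383 characters left out ...]
1022302e-16,
        4.00000000e-03,  8.00000000e-03,  1.20000000e-02,  1.60000000e-02,
        2.00000000e-02,  2.40000000e-02,  2.80000000e-02,  3.20000000e-02,
        3.60000000e-02,  4.00000000e-02,  4.40000000e-02,  4.80000000e-02,
        5.20000000e-02,  5.60000000e-02,  6.00000000e-02,  6.40000000e-02,
        6.80000000e-02,  7.20000000e-02,  7.60000000e-02,  8.00000000e-02,
        8.40000000e-02,  8.80000000e-02,  9.20000000e-02,  9.60000000e-02]))
spare dir -0.9258759 -0.3778278 yaw of -x -2.7541437 pt 0.56933916 0.2831157 z 0.21365899115899756 [0.20735018 0.21365899 0.21990089]
 tip [0.46686052 0.23918488 0.21078957] [0.11031861 0.11093914 0.11132729 0.1113494  0.11148079] zmax
```

```bash
cat >> h.py <<'E'
from scipy.spatial.transform import Rotation as Ro
def pose():
    st=read_state();q=st['ee_rot'];R=Ro.from_quat([q[1],q[2],q[3],q[0]]).as_matrix()
    return st,np.array(st['eef_pos']),R
def go(targets):
    """targets: (gx,gy,gz,toolx_yaw or None) of grasp point -> print tool shift cm and turn"""
    st,p,R=pose();g=p+R[:,2]*.155;y0=np.arctan2(R[1,0],R[0,0])
    print('t',round(st['clock'],2),'grasp',g.round(4),'toolxyaw',round(y0,3),'tilt',R[:,2].round(3),'F',st['contact_force'].round(1),'w',round(st['width'],4),'q',st['qpos'].round(2))
    for x,y,z,w in targets:
        d=R.T@(np.array([x,y,z])-g)*100
        a=0 if w is None else -((w-y0+np.pi)%(2*np.pi)-np.pi)
        print('  ->',d.round(2),'yaw',round(a,3))
E
python3 - <<'E'
from meas import *
ss=[dict(np.load(n+'0.npz')) for n in ['scene','top']]
P,C=pts(ss)
c=np.array([.5948,-.166]);d=P[:,:2]-c;R=np.hypot(*d.T);a=np.arctan2(d[:,1],d[:,0])
k=(R>.07)&(R<.15)&(P[:,2]>.06)&(P[:,2]<.1)&(abs(a+.35)<.4)
Q=np.c_[R,a,P[:,2],C.max(1)][k];Q=Q[Q[:,0].argsort()]
print(Q[::4].round(3))
go([(.45,.2,.27,1.5),(.548,-.237,.26,.8375),(.548,-.237,.126,.8375)])
E
```

```text
[[ 7.00e-02 -1.84e-01  8.90e-02  2.05e+02]
 [ 7.10e-02 -2.74e-01  9.20e-02  1.61e+02]
 [ 7.20e-02 -4.80e-01  8.50e-02  1.45e+02]
 [ 7.30e-02 -4.69e-01  8.90e-02  1.28e+02]
 [ 7.60e-02 -3.43e-01  8.90e-02  7.60e+01]
 [ 7.60e-02 -4.77e-01  7.80e-02  1.74e+02]
 [ 7.90e-02 -3.74e-01  8.80e-02  5.00e+01]
 [ 8.00e-02 -2.67e-01  9.10e-02  1.43e+02]
 [ 8.10e-02 -2.66e-01  8.50e-02  1.31e+02]
 [ 8.20e-02 -3.49e-01  8.70e-02  3.00e+01]
 [ 8.30e-02 -3.78e-01  9.40e-02  2.80e+01]
 [ 8.50e-02 -4.35e-01  8.20e-02  1.02e+02]
 [ 8.50e-02 -4.24e-01  8.20e-02  6.50e+01]
 [ 8.70e-02 -4.76e-01  8.00e-02  1.76e+02]
 [ 8.90e-02 -2.64e-01  9.10e-02  1.62e+02]
 [ 9.10e-02 -3.88e-01  8.50e-02  6.60e+01]
 [ 9.20e-02 -3.61e-01  9.30e-02  2.80e+01]
 [ 9.40e-02 -3.33e-01  8.40e-02  7.10e+01]
 [ 9.50e-02 -3.78e-01  8.80e-02  6.70e+01]
 [ 9.60e-02 -4.41e-01  8.30e-02  1.04e+02]
 [ 9.70e-02 -3.36e-01  8.80e-02  8.70e+01]
 [ 9.90e-02 -4.06e-01  8.80e-02  3.80e+01]
 [ 1.00e-01 -4.07e-01  9.30e-02  6.80e+01]
 [ 1.01e-01 -3.24e-01  8.40e-02  3.50e+01]
 [ 1.02e-01 -3.85e-01  8.80e-02  3.00e+01]
 [ 1.04e-01 -4.19e-01  8.
[... 531 characters left out ...]
1]
 [ 1.22e-01 -3.82e-01  8.60e-02  1.06e+02]
 [ 1.23e-01 -3.53e-01  8.20e-02  6.00e+01]
 [ 1.25e-01 -3.11e-01  8.20e-02  1.27e+02]
 [ 1.26e-01 -4.43e-01  8.20e-02  1.68e+02]
 [ 1.28e-01 -2.72e-01  8.10e-02  1.55e+02]
 [ 1.30e-01 -2.88e-01  9.10e-02  1.95e+02]
 [ 1.31e-01 -3.42e-01  8.90e-02  1.29e+02]
 [ 1.32e-01 -3.65e-01  9.00e-02  1.40e+02]
 [ 1.34e-01 -3.94e-01  8.30e-02  1.30e+02]
 [ 1.37e-01 -3.22e-01  8.50e-02  1.32e+02]]
t 0.15 grasp [0.1796 0.5461 0.2494] toolxyaw 2.824 tilt [-0.    -0.001 -1.   ] F [-0.3 -0.2  0.1] w 0.0856 q [-1.29  0.71 -0.03  1.48  0.02  0.95 -0.08]
  -> [-36.5  -24.43  -2.04] yaw 1.324
  -> [-59.46 -62.88  -1.01] yaw 1.986
  -> [-59.46 -62.87  12.39] yaw 1.986
```

Candidates (top view): milk pan at (405,245) on the front-right ring, wide pan at (360,203) on the rear ring. Look-alikes: the grey mug (428,150) off the plate, and the red basket (257,217), which is the decoy. The real basket hangs rearmost on the left stand, near (160,160). That stand also holds three tools, and the spare stand is near (220,180). Crops c1 and c2 confirm this.

Request:
{"name": "play_rows", "arguments": {
  "rows": [
    [[-6, -4, -2, 0.16, 0], [-12, -8, -2, 0.33, 0], [-18, -12, -2, 0.5, 0], [-24, -16, -2, 0.66, 0], [-30, -20, -2, 0.83, 0], [-36.5, -24.4, -2, 1.0, 0], [-39.5, -29.5, -2, 1.16, 0], [-42.5, -34.6, -2, 1.32, 0]]
  ]
}}

```text
clock: 1.15
eef_pos: [0.4577, 0.1355, 0.4246]
ee_rot: [0.0, 0.732, 0.681, -0.0]
contact_force: [1.1, 0.8, -0.1]
width: 0.0854
```

Run:
```python
from h import *
go([(.548,-.237,.26,.8375)])
```

```text
t 1.15 grasp [0.4578 0.1355 0.2696] toolxyaw 1.499 tilt [ 0. -0. -1.] F [ 1.1  0.8 -0.1] w 0.0854 q [-0.53  0.56  0.3   1.8  -0.22  0.82 -0.19]
  -> [-36.5   11.69   0.97] yaw 0.661
```

Request:
{"name": "play_rows", "arguments": {
  "rows": [
    [[-6, 2, 0, 0.16, 0], [-12, 4, 0, 0.33, 0], [-18, 6, 0, 0.5, 0], [-24, 8, 0, 0.66, 0], [-30, 10, 0.5, 0.66, 0], [-36.5, 11.7, 1, 0.66, 0], [-36.5, 11.7, 1, 0.66, 0], [-36.5, 11.7, 1, 0.66, 0]]
  ]
}}

```text
clock: 2.15
eef_pos: [0.5493, -0.2346, 0.4143]
ee_rot: [-0.0, 0.912, 0.409, -0.0]
contact_force: [0.5, 0.3, 0.2]
width: 0.0855
```

Run:
```python
from h import *
go([(.548,-.237,.126,.8375)])
s=snap('wrist','w1.png');s=snap('top','t1.png')
```

```text
t 2.15 grasp [ 0.5492 -0.2345  0.2593] toolxyaw 0.843 tilt [-0.001  0.    -1.   ] F [0.5 0.3 0.2] w 0.0855 q [ 0.15  0.77  0.43  1.39 -0.34  1.06 -0.09]
  -> [-0.26  0.08 13.33] yaw 0.006
```

View pics/w1.png

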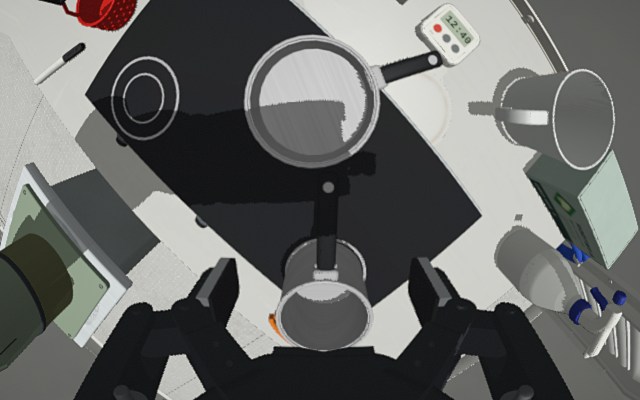

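View pics/t1.png

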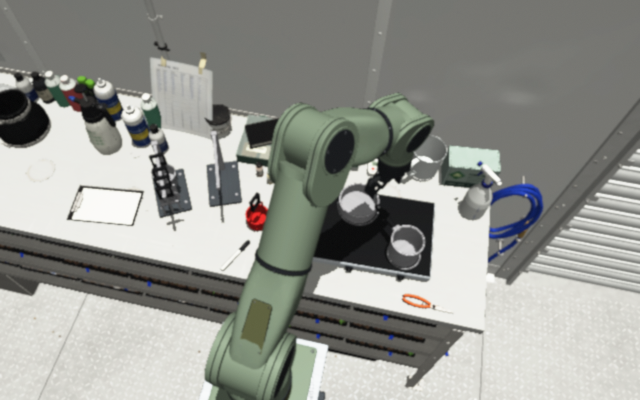

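Request:
{"name": "play_rows", "arguments": {
  "rows": [
    [[-0.3, 0.1, 4, 0, 0], [-0.3, 0.1, 8, 0, 0], [-0.3, 0.1, 11, 0, 60], [-0.3, 0.1, 13.3, 0, 120], [-0.3, 0.1, 13.3, 0, 160], [-0.3, 0.1, 13.3, 0, 255], [-0.3, 0.1, 13.3, 0, 255], [-0.3, 0.1, 13.3, 0, 255]]
  ],
  "squeeze": 20
}}

```text
clock: 3.25
eef_pos: [0.5485, -0.237, 0.2827]
ee_rot: [0.0, 0.912, 0.41, 0.001]
contact_force: [0.7, 5.2, 6.6]
width: 0.0176
```

Run:
```python
from h import *
import numpy as np
st,p,R=pose();g=p+R[:,2]*.155;c=np.array([.4645,-.3297]);y0=np.arctan2(R[1,0],R[0,0])
d=g[:2]-c;r=np.hypot(*d);a0=np.arctan2(d[1],d[0]);print(r,a0)
go([(c[0]+r*np.cos(a0+t),c[1]+r*np.sin(a0+t),g[2],y0+t) for t in np.linspace(0,.77,9)[1:]])
```

```text
0.1253222873660979 0.8334627025070518
t 3.25 grasp [ 0.5488 -0.2369  0.1277] toolxyaw 0.844 tilt [ 0.002  0.    -1.   ] F [0.7 5.2 6.6] w 0.0176 q [ 0.19  0.93  0.35  1.54 -0.42  0.75 -0.01]
  -> [-0.04 -1.2  -0.  ] yaw -0.096
  -> [-0.21 -2.4  -0.  ] yaw -0.192
  -> [-0.48 -3.57 -0.  ] yaw -0.289
  -> [-0.87 -4.72 -0.01] yaw -0.385
  -> [-1.36 -5.82 -0.01] yaw -0.481
  -> [-1.96 -6.86 -0.01] yaw -0.578
  -> [-2.65 -7.85 -0.01] yaw -0.674
  -> [-3.44 -8.76 -0.01] yaw -0.77
```

Request:
{"name": "play_rows", "arguments": {
  "rows": [
    [[0, -1.2, 0, -0.1, 255], [-0.2, -2.4, 0, -0.19, 255], [-0.5, -3.6, 0, -0.29, 255], [-0.9, -4.7, 0, -0.39, 255], [-1.4, -5.8, 0, -0.48, 255], [-2.0, -6.9, 0, -0.58, 255], [-2.7, -7.9, 0, -0.67, 255], [-3.4, -8.8, 0, -0.77, 255]]
  ]
}}

```text
clock: 4.25
eef_pos: [0.4599, -0.2043, 0.2825]
ee_rot: [0.001, 0.69, 0.724, 0.0]
contact_force: [3.3, 1.8, 3.4]
width: 0.0176
```

Request:
{"name": "play_rows", "arguments": {
  "rows": [
    [[0, 0, 0, 0, 255], [0, 0, 0, 0, 150], [0, 0, 0, 0, 60], [0, 0, 0, 0, 0], [0, 0, -4, 0, 0], [0, 0, -9, 0, 0], [0, 0, -13.5, 0, 0], [0, 0, -13.5, 0, 0]]
  ]
}}

```text
clock: 5.25
eef_pos: [0.4599, -0.2045, 0.4193]
ee_rot: [0.002, 0.692, 0.722, 0.001]
contact_force: [0.1, -0.3, -0.6]
width: 0.0854
```

Run:
```python
from h import *
yw=-.375+np.pi; c=np.array([.5948,-.166]);r=.112
x,y=c+r*np.array([np.cos(-.375),np.sin(-.375)])
go([(x,y,.26,yw),(x,y,.083,yw)])
s=snap('wrist','w2.png')
np.savez('scene2.npz',**snap('scene','s2.png'));np.savez('top2.npz',**snap('top','t2.png'))
```

```text
t 5.25 grasp [ 0.4605 -0.2048  0.2643] toolxyaw 1.613 tilt [ 0.004 -0.002 -1.   ] F [ 0.1 -0.3 -0.6] w 0.0854 q [ 0.26  0.59  0.17  1.72 -0.13  0.84  0.53]
  -> [-1.24 23.82  0.53] yaw -1.153
  -> [-1.21 23.74 18.23] yaw -1.153
```

View pics/s2.png

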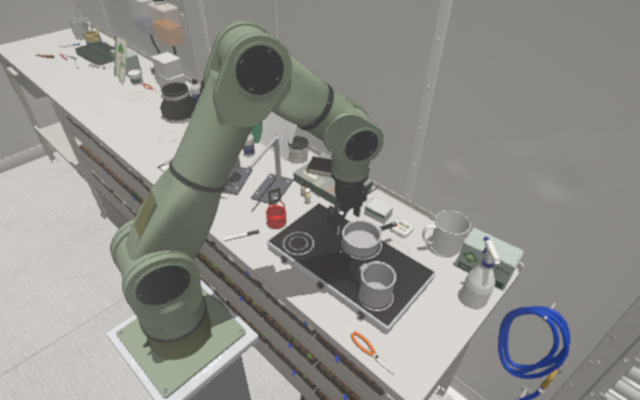

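View pics/w2.png

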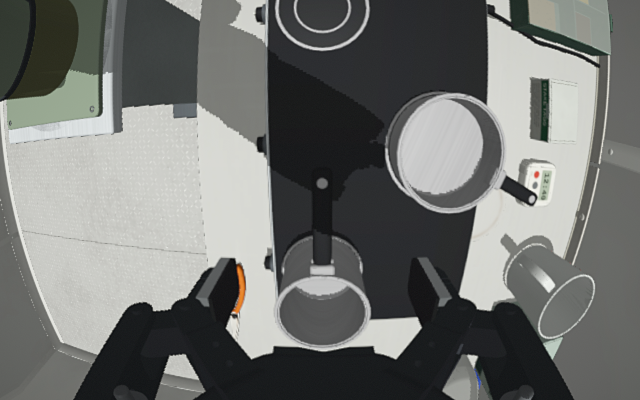

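Request:
{"name": "play_rows", "arguments": {
  "rows": [
    [[0, 3, 0, -0.16, 0], [0, 6, 0, -0.33, 0], [0, 9, 0, -0.5, 0], [0, 12, 0, -0.66, 0], [-0.5, 16, 0, -0.83, 0], [-0.8, 20, 0, -1.0, 0], [-1.2, 23.3, 0.5, -1.15, 0], [-1.2, 23.3, 0.5, -1.15, 0]]
  ]
}}

```text
clock: 6.4
eef_pos: [0.6943, -0.2062, 0.408]
ee_rot: [-0.002, 0.187, 0.982, 0.001]
contact_force: [-0.3, 0.3, -0.3]
width: 0.0852
```

Run:
```python
from h import *
yw=-.375+np.pi; c=np.array([.5948,-.166]);r=.107
x,y=c+r*np.array([np.cos(-.375),np.sin(-.375)])
go([(x,y,.083,yw)])
s=snap('wrist','w3.png')
```

```text
t 6.4 grasp [ 0.6938 -0.206   0.253 ] toolxyaw 2.766 tilt [-0.003  0.002 -1.   ] F [-0.3  0.3 -0.3] w 0.0852 q [ 0.28  1.   -0.15  0.74  0.12  1.41  1.38]
  -> [-0.09  0.09 17.  ] yaw -0.001
```

View pics/w3.png

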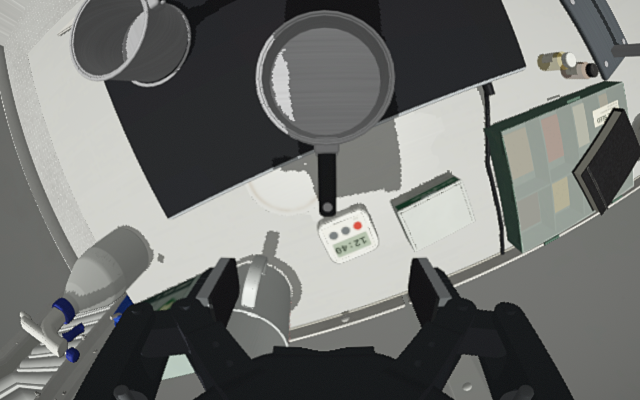

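Request:
{"name": "play_rows", "arguments": {
  "rows": [
    [[-0.1, 0.1, 4, 0, 0], [-0.1, 0.1, 8, 0, 0], [-0.1, 0.1, 12, 0, 0], [-0.1, 0.1, 15, 0, 60], [-0.1, 0.1, 17, 0, 120], [-0.1, 0.1, 17, 0, 255], [-0.1, 0.1, 17, 0, 255], [-0.1, 0.1, 17, 0, 255]]
  ],
  "squeeze": 20
}}

```text
clock: 7.45
eef_pos: [0.6945, -0.2059, 0.2428]
ee_rot: [0.001, 0.188, 0.982, -0.0]
contact_force: [-0.2, 0.1, 3.0]
width: 0.0175
```

Run:
```python
from h import *
st,p,R=pose();g=p+R[:,2]*.155;c=np.array([.5948,-.166]);y0=np.arctan2(R[1,0],R[0,0])
d=g[:2]-c;r=np.hypot(*d);a0=np.arctan2(d[1],d[0]);print(r,a0)
T=-1.537-a0;c2=np.array([.599,-.169])
L=[]
for t in np.linspace(0,1,13)[1:]:
    cc=c+(c2-c)*t
    L.append((cc[0]+r*np.cos(a0+T*t),cc[1]+r*np.sin(a0+T*t),g[2],y0+T*t))
go(L)
```

```text
0.10759353012688026 -0.380066995563205
t 7.45 grasp [ 0.6947 -0.2059  0.0878] toolxyaw 2.764 tilt [ 0.001 -0.    -1.   ] F [-0.2  0.1  3. ] w 0.0175 q [ 0.29  1.15 -0.14  0.96  0.15  1.04  1.35]
  -> [ 0.01 -1.05 -0.  ] yaw 0.096
  -> [ 0.12 -2.08 -0.  ] yaw 0.193
  -> [ 0.33 -3.1  -0.  ] yaw 0.289
  -> [ 0.63 -4.09 -0.  ] yaw 0.386
  -> [ 1.03 -5.04 -0.  ] yaw 0.482
  -> [ 1.51 -5.94 -0.  ] yaw 0.578
  -> [ 2.08 -6.79 -0.  ] yaw 0.675
  -> [ 2.73 -7.58 -0.  ] yaw 0.771
  -> [ 3.44 -8.29 -0.01] yaw 0.868
  -> [ 4.23 -8.93 -0.01] yaw 0.964
  -> [ 5.06 -9.49 -0.01] yaw 1.061
  -> [ 5.95 -9.96 -0.01] yaw 1.157
```

Request:
{"name": "play_rows", "arguments": {
  "rows": [
    [[0, -1.1, 0, 0.1, 255], [0.1, -2.1, 0, 0.19, 255], [0.3, -3.1, 0, 0.29, 255], [0.6, -4.1, 0, 0.39, 255], [1.0, -5.0, 0, 0.48, 255], [1.5, -5.9, 0, 0.58, 255], [2.1, -6.8, 0, 0.67, 255], [2.7, -7.6, 0, 0.77, 255]]
  ]
}}

```text
clock: 8.45
eef_pos: [0.6412, -0.2668, 0.2428]
ee_rot: [0.001, 0.544, 0.839, 0.0]
contact_force: [1.6, 1.0, 1.2]
width: 0.0172
```

Run:
```python
from h import *
st,p,R=pose();g=p+R[:,2]*.155;y0=np.arctan2(R[1,0],R[0,0])
r=.1076
c=np.array([.5948,-.166])*1/3+np.array([.599,-.169])*2/3;a0=y0-np.pi
print(g[:2]-c-r*np.array([np.cos(a0),np.sin(a0)]))
T=-1.537-a0;c2=np.array([.599,-.169])
L=[]
for t in np.linspace(0,1,5)[1:]:
    cc=c+(c2-c)*t
    L.append((cc[0]+r*np.cos(a0+T*t),cc[1]+r*np.sin(a0+T*t),g[2],y0+T*t))
go(L)
```

```text
[ 8.45651077e-05 -5.93652227e-04]
t 8.45 grasp [ 0.6415 -0.2668  0.0878] toolxyaw 1.991 tilt [ 0.002 -0.001 -1.   ] F [1.6 1.  1.2] w 0.0172 q [ 0.34  1.09  0.03  1.13 -0.04  0.92  0.79]
  -> [ 0.07 -1.   -0.  ] yaw 0.097
  -> [ 0.18 -2.   -0.  ] yaw 0.193
  -> [ 0.39 -2.99 -0.01] yaw 0.29
  -> [ 0.7  -3.95 -0.01] yaw 0.386
```

Request:
{"name": "play_rows", "arguments": {
  "rows": [
    [[0.1, -1.0, 0, 0.1, 255], [0.2, -2.0, 0, 0.19, 255], [0.4, -3.0, 0, 0.29, 255], [0.7, -4.0, 0, 0.39, 255], [0.7, -4.0, 0, 0.39, 255], [0.7, -4.0, 0, 0.39, 150], [0.7, -4.0, 0, 0.39, 60], [0.7, -4.0, 0, 0.39, 0]]
  ]
}}

```text
clock: 9.45
eef_pos: [0.602, -0.2765, 0.2416]
ee_rot: [-0.0, 0.695, 0.719, -0.0]
contact_force: [-0.6, -0.4, -0.1]
width: 0.07
```

Request:
{"name": "play_rows", "arguments": {
  "rows": [
    [[0, 0, -4, 0, 0], [0, 0, -9, 0, 0], [0, 0, -14, 0, 0], [0, 0, -19, 0, 0], [0, 6, -19, 0, 0], [0, 12, -19, 0, 0], [0, 12, -19, 0, 0], [0, 12, -19, 0, 0]]
  ]
}}

```text
clock: 10.45
eef_pos: [0.7167, -0.2754, 0.4333]
ee_rot: [0.0, 0.696, 0.718, 0.001]
contact_force: [-0.7, -0.1, 1.3]
width: 0.0855
```

Run:
```python
from h import *
go([])
s=snap('wrist','w4.png');np.savez('scene4.npz',**snap('scene','s4.png'));np.savez('top4.npz',**snap('top','t4.png'))
```

```text
t 10.45 grasp [ 0.7169 -0.2752  0.2783] toolxyaw 1.602 tilt [ 0.001  0.001 -1.   ] F [-0.7 -0.1  1.3] w 0.0855 q [ 0.32  1.2   0.16  0.16 -0.16  1.79  0.37]
```

View pics/w4.png

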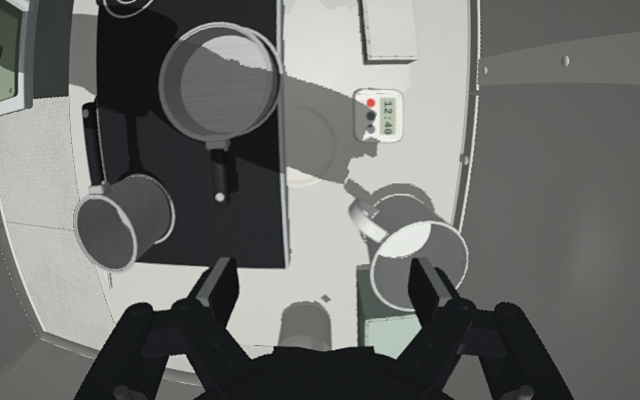

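View pics/t4.png

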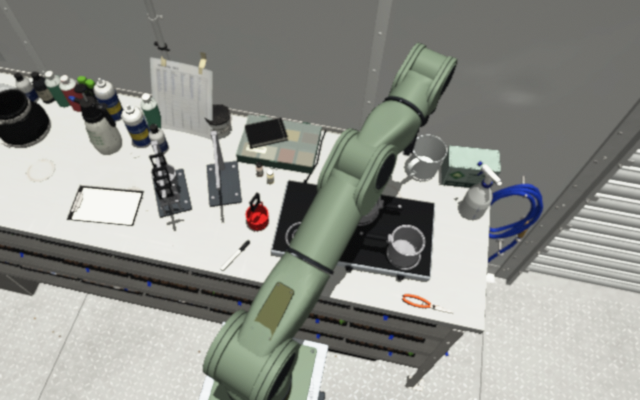

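Run:
```python
from h import *
go([(.55,-.05,.29,2.5),(.434,.402,.29,3.67)])
```

```text
t 10.6 grasp [ 0.7166 -0.2755  0.2769] toolxyaw 1.602 tilt [ 0.     0.002 -1.   ] F [ 0.3 -0.7 -0.6] w 0.0856 q [ 0.32  1.2   0.16  0.17 -0.16  1.78  0.37]
  -> [ 23.06 -15.95  -1.28] yaw -0.898
  -> [ 68.61 -26.13  -1.21] yaw -2.068
```

Request:
{"name": "play_rows", "arguments": {
  "rows": [
    [[3, -3, -1, -0.1, 0], [7, -6, -1, -0.25, 0], [11, -9, -1, -0.4, 0], [15, -11.5, -1, -0.55, 0], [19, -14, -1, -0.7, 0], [23, -16, -1, -0.85, 0], [28, -17.5, -1, -1.0, 0], [33, -19, -1, -1.15, 0]]
  ]
}}

```text
clock: 11.6
eef_pos: [0.5139, 0.0462, 0.4443]
ee_rot: [0.001, 0.19, 0.982, 0.001]
contact_force: [1.5, 0.5, -0.8]
width: 0.0854
```

Run:
```python
from h import *
go([(.434,.402,.29,3.67)])
```

```text
t 11.6 grasp [0.5142 0.0463 0.2893] toolxyaw 2.759 tilt [ 0.002  0.001 -1.   ] F [ 1.5  0.5 -0.8] w 0.0854 q [-0.1   0.57 -0.09  1.63  0.06  0.94  0.98]
  -> [20.71 30.   -0.06] yaw -0.911
```

Request:
{"name": "play_rows", "arguments": {
  "rows": [
    [[3.5, 5, 0, -0.15, 0], [7, 10, 0, -0.3, 0], [10.5, 15, 0, -0.46, 0], [14, 20, 0, -0.61, 0], [17.5, 25, 0, -0.76, 0], [20.7, 30, 0, -0.91, 0], [20.7, 30, 0, -0.91, 0], [20.7, 30, 0, -0.91, 0]]
  ]
}}

```text
clock: 12.6
eef_pos: [0.439, 0.4, 0.4442]
ee_rot: [0.001, -0.257, 0.966, -0.0]
contact_force: [0.6, 0.3, -0.1]
width: 0.085
```

Run:
```python
from h import *
go([(.434,.402,.29,3.67)])
s=snap('wrist','w5.png');np.savez('wrist5.npz',**s);np.savez('scene5.npz',**snap('scene','s5.png'));np.savez('top5.npz',**snap('top','t5.png'))
```

```text
t 12.6 grasp [0.4394 0.4    0.2892] toolxyaw -2.621 tilt [ 0.002  0.    -1.   ] F [ 0.6  0.3 -0.1] w 0.085 q [-0.64  0.71 -0.32  1.34  0.23  1.13  1.11]
  -> [ 0.36  0.44 -0.08] yaw -0.008
```

View pics/w5.png

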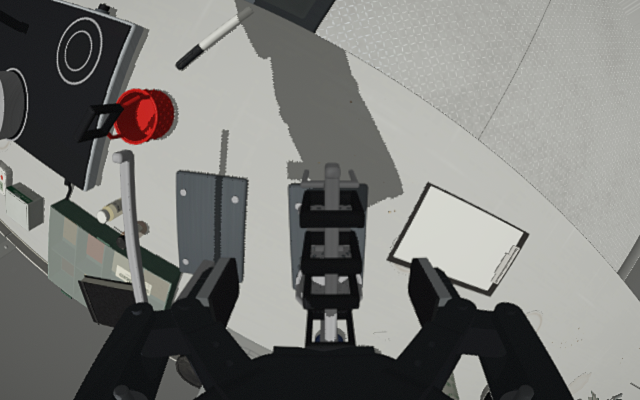

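View pics/t5.png

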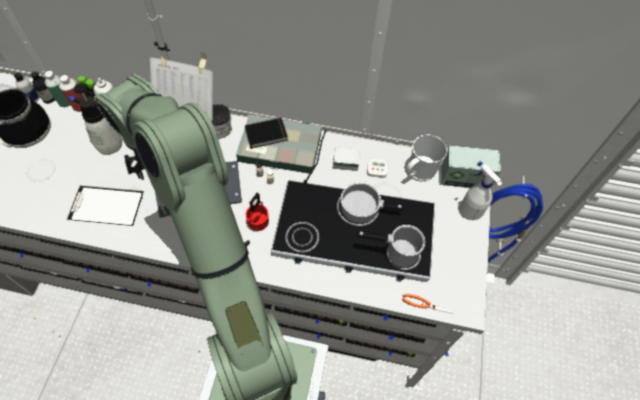

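```bash
cat >> h.py <<'E'
def wcloud(s,p,R):
    d=s['depth'];v,u=np.mgrid[:400,:640]
    a=(u-s['cx'])/s['fx'];b=(v-s['cy'])/s['fy'];r=np.hypot(a,b)+1e-9
    t=np.tan(np.minimum(r,1.5))/r
    P=np.stack([a*t*d,-b*t*d,-d],-1);P[d==0]=np.nan
    M=s['mount'];P=P@M[:3,:3].T+M[:3,3]
    return P@R.T+p
def wlook(fn=None):
    st,p,R=pose();s=snap('wrist',fn);return s,wcloud(s,p,R)
def loops(s,P,pt,dr):
    """dark pts above .19: histogram along arm dir"""
    C=s['pixels'].reshape(-1,3).astype(int);P=P.reshape(-1,3)
    dr=np.array(dr);n=np.array([-dr[1],dr[0]])
    t=(P[:,:2]-pt)@dr;w=(P[:,:2]-pt)@n
    k=(abs(w)<.03)&(t>-.2)&(t<.2)&(P[:,2]>.2)&(P[:,2]<.24)
    da=k&(C.max(1)<70)&(P[:,2]>.214);li=k&(C.min(1)>100)&(abs(w)<.012)
    return t,w,P[:,2],da,li
E
python3 - <<'E'
from meas import *
st,p,R=pose();P=wcloud(dict(np.load('wrist5.npz')),p,R);s=dict(np.load('wrist5.npz'))
t,w,z,da,li=loops(s,P,np.array([.5062,.4446]),(-.8621,-.5067))
h,e=np.histogram(t[da],np.arange(-.2,.2,.004))
print([(round(a,3),b) for a,b in zip(e,h) if b])
T=t[da];W=w[da];Z=z[da]
o=np.sort(T);cuts=np.split(np.sort(T),np.where(np.diff(o)>.006)[0]+1)
for c in cuts:
    if len(c)<20: continue
    k=(T>=c[0])&(T<=c[-1]);print('loop t',c[0].round(4),np.median(c).round(4),c[-1].round(4),'w',W[k].min().round(4),W[k].max().round(4),'z',np.percentile(Z[k],95).round(4))
print('light w by t')
for a in np.arange(-.15,.14,.02):
    k=li&(t>=a)&(t<a+.02)
    if k.sum()>5: print(round(a,2),k.sum(),np.median(w[k]).round(4),np.median(z[k]).round(4))
print('tip t',t[li].max())
ss=[dict(np.load('top5.npz')),dict(np.load('scene5.npz'))]
Q,C=pts(ss)
def box(x0,x1,y0,y1,z0,z1): return (Q[:,0]>x0)&(Q[:,0]<x1)&(Q[:,1]>y0)&(Q[:,1]<y1)&(Q[:,2]>z0)&(Q[:,2]<z1)
for k,n,c0,rn in [(box(.5,.7,-.3,-.05,.088,.096),'wide',(.599,-.169),.061),(box(.38,.56,-.45,-.25,.132,.141),'milk',(.465,-.33),.047)]:
    c,rr,m=fitcirc(Q[k],np.array(c0),rn);print(n,c,rr,m)
    d=Q[:,:2]-c;r=np.hypot(*d.T)
    lo,hi,z0,z1=(.075,.14,.078,.094) if n=='wide' else (.06,.155,.12,.137)
    hh=(C.max(1)<80)&(r>lo)&(r<hi)&(Q[:,2]>z0)&(Q[:,2]<z1);m=np.median(d[hh],0);print(np.arctan2(m[1],m[0]),hh.sum(),r[hh].max())
E
```

```text
[(np.float64(-0.036), np.int64(106)), (np.float64(-0.032), np.int64(311)), (np.float64(0.0), np.int64(8)), (np.float64(0.004), np.int64(2)), (np.float64(0.008), np.int64(94)), (np.float64(0.012), np.int64(235)), (np.float64(0.016), np.int64(330)), (np.float64(0.02), np.int64(233)), (np.float64(0.032), np.int64(1)), (np.float64(0.036), np.int64(13)), (np.float64(0.04), np.int64(128)), (np.float64(0.044), np.int64(294)), (np.float64(0.048), np.int64(378)), (np.float64(0.052), np.int64(260)), (np.float64(0.068), np.int64(1)), (np.float64(0.072), np.int64(1)), (np.float64(0.076), np.int64(168)), (np.float64(0.08), np.int64(369)), (np.float64(0.084), np.int64(415)), (np.float64(0.088), np.int64(260)), (np.float64(0.092), np.int64(5)), (np.float64(0.096), np.int64(5)), (np.float64(0.1), np.int64(5)), (np.float64(0.116), np.int64(3))]
loop t -0.0356 -0.0312 -0.0291 w -0.0221 0.021 z 0.2244
loop t 0.0026 0.0178 0.0221 w -0.0227 0.021 z 0.2248
loop t 0.0359 0.0494 0.0541 w -0.0225 0.0206 z 0.2249
loop t 0.0706 0.0848 0.103 w -0.0232 0.0205 z 0.2249
light w by t
-0.05 16 0.0001 0.216
-0.03 199 -0.0003 0.216
-0.01 89 -0.0011 0.2159
tip t -0.0007215684836132696
wide [ 0.59803192 -0.17120954] 0.06122511607581525 306
-1.572493000208984 176 0.1369527508270428
milk [ 0.46444137 -0.32932173] 0.047123674013278175 368
1.6473437554934902 283 0.1496092919794685
```

Run:
```python
from h import *
go([(.434,.4034,.205,3.673)])
```

```text
t 12.75 grasp [0.4403 0.4    0.2894] toolxyaw -2.623 tilt [ 0.002  0.001 -1.   ] F [ 0.7 -0.5  0.3] w 0.0854 q [-0.64  0.71 -0.32  1.34  0.23  1.13  1.11]
  -> [0.4  0.61 8.44] yaw -0.013
```

Request:
{"name": "play_rows", "arguments": {
  "rows": [
    [[0.2, 0.3, 0, -0.01, 0], [0.4, 0.6, 0, -0.01, 0], [0.4, 0.6, 2, -0.01, 0], [0.4, 0.6, 4, -0.01, 0], [0.4, 0.6, 6, -0.01, 0], [0.4, 0.6, 8.4, -0.01, 0], [0.4, 0.6, 8.4, -0.01, 0], [0.4, 0.6, 8.4, -0.01, 0]]
  ]
}}

```text
clock: 13.75
eef_pos: [0.4337, 0.4046, 0.361]
ee_rot: [0.001, -0.262, 0.965, 0.001]
contact_force: [1.6, 0.7, 0.7]
width: 0.0855
```

Run:
```python
from h import *
go([(.434,.4034,.205,3.673)])
snap('wrist','w6.png')
```

```text
t 13.75 grasp [0.434  0.4049 0.206 ] toolxyaw -2.612 tilt [ 0.002  0.002 -1.   ] F [1.6 0.7 0.7] w 0.0855 q [-0.66  0.8  -0.3   1.47  0.27  0.91  1.06]
  -> [ 0.07 -0.14  0.1 ] yaw -0.001
```

View pics/w6.png

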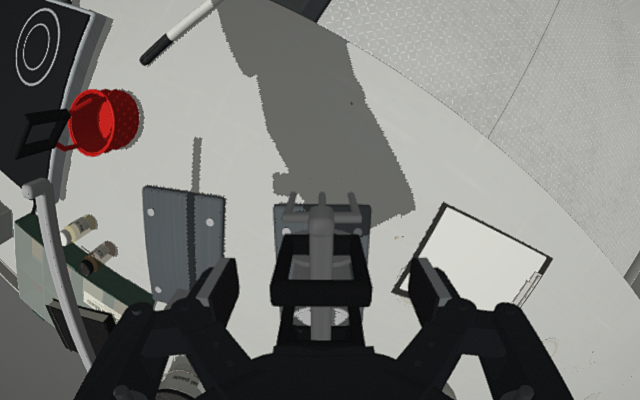

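Request:
{"name": "play_rows", "arguments": {
  "rows": [
    [[0, -0.1, 0.1, 0, 100], [0, -0.1, 0.1, 0, 255], [0, -0.1, 0.1, 0, 255], [0, -0.1, 0.1, 0, 255], [0, -0.1, 0.1, 0, 255], [0, -0.1, -0.6, 0, 255], [0, -0.1, -1.3, 0, 255], [0, -0.1, -1.9, 0, 255]]
  ],
  "squeeze": 30
}}

```text
clock: 14.8
eef_pos: [0.4341, 0.4036, 0.3796]
ee_rot: [0.001, -0.262, 0.965, 0.001]
contact_force: [0.1, 0.8, -0.9]
width: 0.0435
```

Run:
```python
from h import *
go([])
snap('wrist','w7.png')
```

```text
t 14.8 grasp [0.4344 0.4039 0.2246] toolxyaw -2.612 tilt [ 0.002  0.001 -1.   ] F [ 0.1  0.8 -0.9] w 0.0435 q [-0.66  0.77 -0.3   1.45  0.26  0.96  1.07]
```

View pics/w7.png

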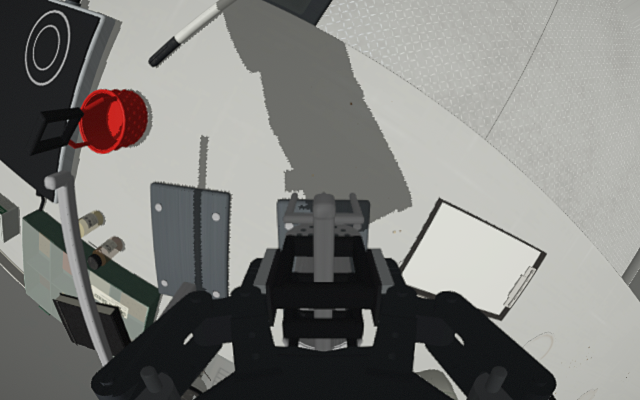

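Request:
{"name": "play_rows", "arguments": {
  "rows": [
    [[0.6, 0, 0, 0, 255], [1.6, 0, 0, 0, 255], [2.8, 0, 0, 0, 255], [4.0, 0, 0, 0, 255], [5.2, 0, 0, 0, 255], [6.4, 0, 0, 0, 255], [7.6, 0, 0, 0, 255], [8.5, 0, 0, 0, 255]]
  ]
}}

```text
clock: 15.85
eef_pos: [0.3601, 0.3602, 0.3788]
ee_rot: [0.001, -0.262, 0.965, 0.0]
contact_force: [-0.4, 0.1, -0.8]
width: 0.0438
```

Run:
```python
from h import *
snap('wrist','w8.png')
pt=np.array([.56934,.28312]);d=np.array([-.9259,-.3778])
f=lambda t:tuple(pt+d*t)
a=np.arctan2(d[1],d[0])%(2*np.pi)
go([(*f(.165),.2246,a),(*f(.111),.2246,a),(*f(-.01),.2246,a)])
```

```text
t 15.9 grasp [0.3596 0.3601 0.2239] toolxyaw -2.611 tilt [ 0.001  0.001 -1.   ] F [-0.2  0.8  1.5] w 0.0437 q [-0.68  0.65 -0.3   1.76  0.26  0.77  0.99]
  -> [  2.14 -14.9   -0.08] yaw 0.143
  -> [ -3.21 -15.67  -0.07] yaw 0.143
  -> [-15.18 -17.39  -0.06] yaw 0.143
```

View pics/w8.png

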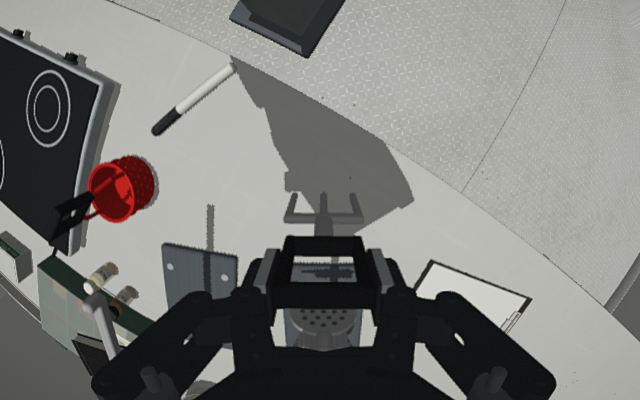

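Request:
{"name": "play_rows", "arguments": {
  "rows": [
    [[0.4, -2.0, 0, 0, 255], [0.8, -5.0, 0, 0.03, 255], [1.2, -8, 0, 0.06, 255], [1.6, -11, 0, 0.1, 255], [2.0, -13.5, 0, 0.143, 255], [2.1, -14.9, 0, 0.143, 255], [2.1, -14.9, 0, 0.143, 255], [2.1, -14.9, 0, 0.143, 255]]
  ]
}}

```text
clock: 16.9
eef_pos: [0.4177, 0.2223, 0.3788]
ee_rot: [0.001, -0.193, 0.981, 0.001]
contact_force: [0.0, 0.7, -0.7]
width: 0.0434
```

```bash
cat > sp.py <<'E'
from h import *
import sys
st,p,R=pose()
s,P=wlook(sys.argv[1])
pt=np.array([.56934,.28312]);d=np.array([-.9259,-.3778])
C=s['pixels'].astype(int)
t=(P[...,:2]-pt)@d;w=(P[...,:2]-pt)@np.array([-d[1],d[0]])
k=(abs(w)<.02)&(t>-.12)&(t<.13)&(P[...,2]>.2)&(P[...,2]<.235)&(C.min(-1)>90)
for a in np.arange(-.12,.13,.02):
    m=k&(t>=a)&(t<a+.02)
    if m.sum()>5: print(round(a,2),m.sum(),'w',np.median(w[m]).round(4),'z',np.median(P[...,2][m]).round(4))
print('tip t',np.percentile(t[k],[99,99.9]) if k.any() else None)
f=lambda t:tuple(pt+d*t)
a=np.arctan2(d[1],d[0])%(2*np.pi)
zz=float(sys.argv[2])
go([(*f(float(x)),zz,a) for x in sys.argv[3:]])
E
python3 sp.py w9.png .2246 .165 .111 -.01
```

```text
0.1 13 w -0.0026 z 0.2189
tip t [0.11153803 0.11154768]
t 16.95 grasp [0.4178 0.2226 0.2238] toolxyaw -2.753 tilt [ 0.001  0.002 -1.   ] F [-1.4  0.3 -0.7] w 0.0436 q [-0.39  0.61 -0.29  1.88  0.26  0.69  1.13]
  -> [ 0.19 -0.12 -0.08] yaw 0.001
  -> [-5.21 -0.13 -0.07] yaw 0.001
  -> [-17.31  -0.14  -0.05] yaw 0.001
```

View pics/w9.png

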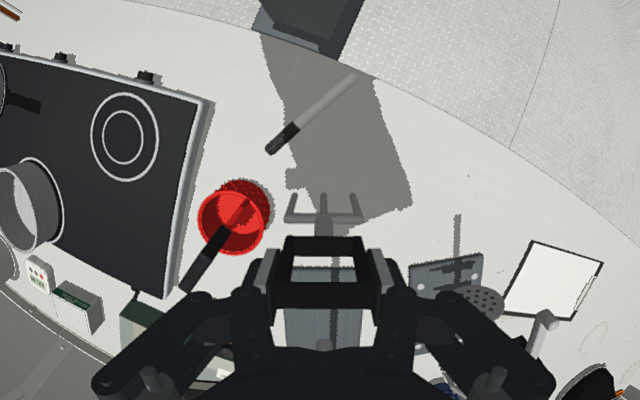

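Request:
{"name": "play_rows", "arguments": {
  "rows": [
    [[-1, 0, 0, 0, 255], [-2.2, 0, 0, 0, 255], [-3.4, 0, 0, 0, 255], [-4.6, 0, 0, 0, 255], [-5.8, 0, 0, 0, 255], [-7, 0, 0, 0, 255], [-8.2, 0, 0, 0, 255], [-9.4, 0, 0, 0, 255]]
  ]
}}

```text
clock: 17.95
eef_pos: [0.5057, 0.2576, 0.3788]
ee_rot: [0.001, -0.193, 0.981, 0.001]
contact_force: [-0.6, -0.4, -0.8]
width: 0.0432
```

```bash
python3 sp.py w10.png .2246 .111 -.025
```

```text
0.0 155 w -0.0019 z 0.2158
0.02 444 w -0.0024 z 0.2158
0.04 81 w -0.0024 z 0.2158
0.06 629 w -0.0023 z 0.2157
0.08 781 w -0.0023 z 0.2158
0.1 489 w -0.0022 z 0.225
tip t [0.11081249 0.1110183 ]
t 18.0 grasp [0.5069 0.2582 0.2237] toolxyaw -2.754 tilt [ 0.002  0.002 -1.   ] F [ 0.4  0.1 -1.3] w 0.0436 q [-0.38  0.74 -0.29  1.54  0.25  0.9   1.2 ]
  -> [ 4.38 -0.05 -0.1 ] yaw -0.0
  -> [-9.22 -0.05 -0.07] yaw -0.0
```

View pics/w10.png

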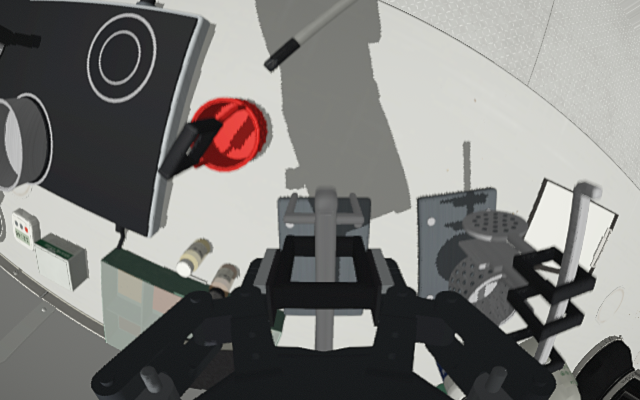

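Request:
{"name": "play_rows", "arguments": {
  "rows": [
    [[-1.2, 0.1, 0, 0, 255], [-2.6, 0.1, 0, 0, 255], [-4.0, 0.1, 0, 0, 255], [-5.4, 0.1, 0, 0, 255], [-6.8, 0.1, 0, 0, 255], [-8.2, 0.1, 0, 0, 255], [-9.2, 0.1, 0, 0, 255], [-9.2, 0.1, 0, 0, 255]]
  ]
}}

```text
clock: 19.0
eef_pos: [0.5899, 0.293, 0.3786]
ee_rot: [0.001, -0.192, 0.981, 0.001]
contact_force: [-0.8, -0.1, -1.7]
width: 0.043
```

Request:
{"name": "play_rows", "arguments": {
  "rows": [
    [[0, 0, 0.6, 0, 255], [0, 0, 1.2, 0, 255], [0, 0, 1.8, 0, 255], [0, 0, 1.8, 0, 255], [0, 0, 1.8, 0, 180], [0, 0, 1.8, 0, 100], [0, 0, 1.8, 0, 0], [0, 0, 1.8, 0, 0]]
  ]
}}

```text
clock: 20.0
eef_pos: [0.5899, 0.2926, 0.3612]
ee_rot: [0.001, -0.192, 0.981, 0.0]
contact_force: [0.2, -0.5, 0.2]
width: 0.0842
```

```bash
python3 sp.py w11.png .2246
```

```text
-0.08 28 w -0.0009 z 0.2155
-0.06 545 w -0.0019 z 0.2158
-0.04 287 w -0.0014 z 0.2159
-0.02 819 w -0.0019 z 0.2158
0.0 1098 w -0.0019 z 0.2157
0.02 1223 w -0.0023 z 0.2157
0.04 1365 w -0.0022 z 0.2157
0.06 1391 w -0.0022 z 0.2157
0.08 1086 w -0.0022 z 0.2157
tip t [0.09552896 0.09673489]
t 20.05 grasp [0.5901 0.2928 0.2062] toolxyaw -2.755 tilt [ 0.001  0.001 -1.   ] F [-0.9  0.4  0.3] w 0.0856 q [-0.39  0.9  -0.29  1.19  0.25  1.08  1.27]
```

View pics/w11.png

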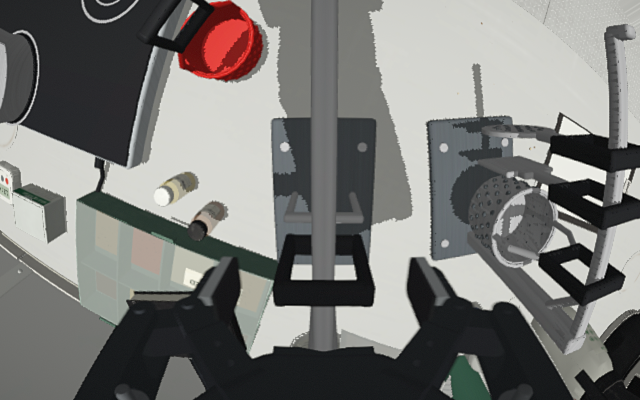

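Request:
{"name": "play_rows", "arguments": {
  "rows": [
    [[0, 0, -2, 0, 0], [0, 0, -5, 0, 0], [0, 0, -8.4, 0, 0], [0, 0, -8.4, 0, 0], [0, 0, -8.4, 0, 0], [0, 0, -8.4, 0, 0], [0, 0, -8.4, 0, 0], [0, 0, -8.4, 0, 0]]
  ]
}}

```text
clock: 21.05
eef_pos: [0.5898, 0.2925, 0.4449]
ee_rot: [0.001, -0.192, 0.981, 0.0]
contact_force: [0.1, 0.2, 0.6]
width: 0.0853
```

Run:
```python
from h import *
go([(.4648,.4214,.29,3.672)])
```

```text
t 21.05 grasp [0.5899 0.2927 0.2899] toolxyaw -2.755 tilt [ 0.001  0.001 -1.   ] F [0.1 0.2 0.6] w 0.0853 q [-0.4   0.83 -0.3   1.05  0.22  1.29  1.3 ]
  -> [ 6.730e+00  1.664e+01 -1.000e-02] yaw -0.143
```

Request:
{"name": "play_rows", "arguments": {
  "rows": [
    [[1.3, 3.3, 0, -0.04, 0], [2.7, 6.7, 0, -0.08, 0], [4, 10, 0, -0.12, 0], [5.4, 13.3, 0, -0.14, 0], [6.7, 16.6, 0, -0.143, 0], [6.7, 16.6, 0, -0.143, 0], [6.7, 16.6, 0, -0.143, 0], [6.7, 16.6, 0, -0.143, 0]]
  ]
}}

```text
clock: 22.05
eef_pos: [0.4657, 0.4203, 0.445]
ee_rot: [0.001, -0.261, 0.965, 0.0]
contact_force: [0.3, -0.1, 0.7]
width: 0.0854
```

```bash
cat > fu.py <<'E'
from h import *
import sys
s,P=wlook(sys.argv[1])
pt=np.array([.5062,.4446]);d=np.array([-.8621,-.5067])
t,w,z,da,li=loops(s,P,pt,d)
T=t[da];W=w[da];Z=z[da];o=np.sort(T)
for c in np.split(o,np.where(np.diff(o)>.005)[0]+1):
    if len(c)<30: continue
    k=(T>=c[0])&(T<=c[-1]);print('loop t',np.percentile(c,[2,50,98]).round(4),len(c),'w',np.percentile(W[k],[1,99]).round(4),'z',np.percentile(Z[k],95).round(4))
f=lambda t:tuple(pt+d*t+np.array([-.0005,.0009]))
go([(*f(float(x)),float(sys.argv[2]),3.672) for x in sys.argv[3:]])
E
python3 fu.py w12.png .205 .0475
```

```text
loop t [-0.0395 -0.032  -0.0291] 764 w [-0.0215  0.0196] z 0.2247
loop t [0.0104 0.0178 0.0219] 1039 w [-0.0228  0.0196] z 0.2246
loop t [0.0425 0.0492 0.054 ] 1206 w [-0.0228  0.0198] z 0.2246
t 22.1 grasp [0.4659 0.4205 0.29  ] toolxyaw -2.613 tilt [ 0.001  0.001 -1.   ] F [-1.3 -0.1 -0.7] w 0.0855 q [-0.65  0.77 -0.32  1.2   0.24  1.21  1.13]
  -> [0.06 0.14 8.5 ] yaw -0.002
```

View pics/w12.png

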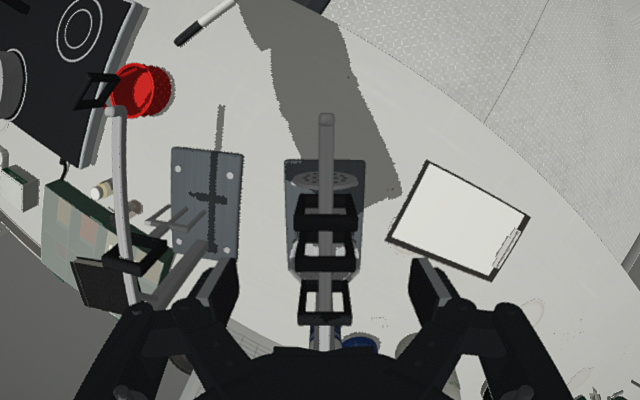

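Request:
{"name": "play_rows", "arguments": {
  "rows": [
    [[0, 0.1, 2, 0, 0], [0, 0.1, 4.5, 0, 0], [0, 0.1, 7, 0, 0], [0, 0.1, 8.5, 0, 0], [0, 0.1, 8.5, 0, 100], [0, 0.1, 8.5, 0, 255], [0, 0.1, 8.5, 0, 255], [0, 0.1, 8.5, 0, 255]]
  ],
  "squeeze": 30
}}

```text
clock: 23.1
eef_pos: [0.4648, 0.422, 0.3611]
ee_rot: [0.001, -0.262, 0.965, 0.001]
contact_force: [-1.0, -0.4, 6.4]
width: 0.0436
```

Request:
{"name": "play_rows", "arguments": {
  "rows": [
    [[0, 0, 0, 0, 255], [0, 0, -0.6, 0, 255], [0, 0, -1.2, 0, 255], [0, 0, -1.9, 0, 255], [0.6, 0, -1.9, 0, 255], [1.6, 0, -1.9, 0, 255], [2.8, 0, -1.9, 0, 255], [4.0, 0, -1.9, 0, 255]]
  ]
}}

```text
clock: 24.1
eef_pos: [0.4295, 0.4012, 0.3789]
ee_rot: [0.001, -0.262, 0.965, 0.0]
contact_force: [-0.1, -0.2, -1.0]
width: 0.0436
```

```bash
python3 fu.py w13.png .224 .0475 .168
```

```text
loop t [0.0823 0.0948 0.0989] 1875 w [-0.0256  0.0297] z 0.2397
t 24.15 grasp [0.4286 0.401  0.2241] toolxyaw -2.611 tilt [ 0.001  0.001 -1.   ] F [-0.8  0.1 -0.4] w 0.0438 q [-0.65  0.76 -0.31  1.47  0.26  0.95  1.06]
  -> [-4.15 -0.07  0.01] yaw 0.0
  -> [ 7.9  -0.08  0.  ] yaw 0.0
```

View pics/w13.png

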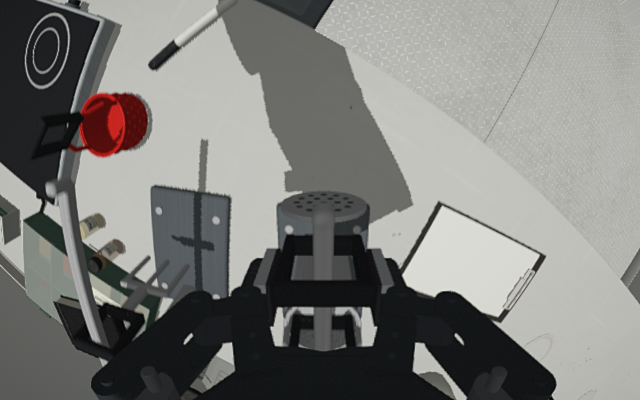

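Request:
{"name": "play_rows", "arguments": {
  "rows": [
    [[1, 0, 0, 0, 255], [2.2, 0, 0, 0, 255], [3.4, 0, 0, 0, 255], [4.6, 0, 0, 0, 255], [5.8, 0, 0, 0, 255], [7.0, 0, 0, 0, 255], [7.9, 0, 0, 0, 255], [7.9, 0, 0, 0, 255]]
  ]
}}

```text
clock: 25.15
eef_pos: [0.3618, 0.3617, 0.379]
ee_rot: [0.001, -0.262, 0.965, 0.0]
contact_force: [0.3, -0.8, -1.9]
width: 0.0435
```

```bash
python3 sp.py w14.png .224 .165 .111
```

```text
0.04 86 w -0.0026 z 0.2158
0.06 182 w -0.004 z 0.2156
0.08 186 w -0.0039 z 0.2157
0.1 101 w -0.0038 z 0.225
tip t [0.11034424 0.11109654]
t 25.2 grasp [0.3623 0.362  0.224 ] toolxyaw -2.612 tilt [ 0.002  0.001 -1.   ] F [ 1.5  0.1 -0.4] w 0.0439 q [-0.68  0.66 -0.31  1.75  0.27  0.78  0.99]
  -> [ 2.460e+00 -1.493e+01 -1.000e-02] yaw 0.143
  -> [ -2.89 -15.69  -0.  ] yaw 0.143
```

View pics/w14.png

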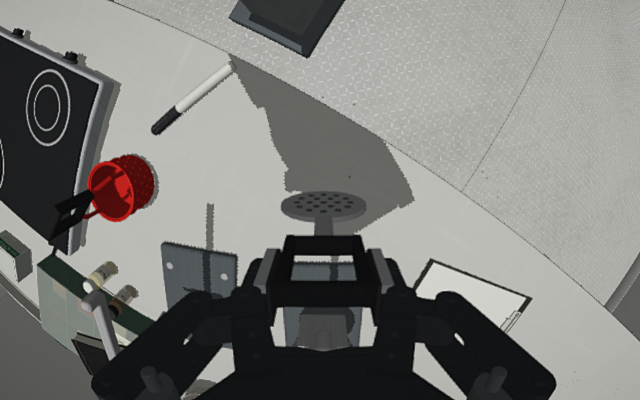

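Request:
{"name": "play_rows", "arguments": {
  "rows": [
    [[0.4, -2.0, 0, 0, 255], [0.8, -5.0, 0, 0.03, 255], [1.2, -8, 0, 0.06, 255], [1.6, -11, 0, 0.1, 255], [2.2, -13.5, 0, 0.143, 255], [2.4, -14.8, 0, 0.143, 255], [2.4, -14.8, 0, 0.143, 255], [2.4, -14.8, 0, 0.143, 255]]
  ]
}}

```text
clock: 26.2
eef_pos: [0.4159, 0.2228, 0.3788]
ee_rot: [0.001, -0.193, 0.981, 0.001]
contact_force: [-0.3, -0.1, -0.9]
width: 0.0437
```

```bash
python3 sp.py w15.png .224 .165 .08 .025
```

```text
0.1 9 w -0.0026 z 0.2177
tip t [0.11157737 0.11159791]
t 26.25 grasp [0.416  0.223  0.2238] toolxyaw -2.753 tilt [ 0.001  0.002 -1.   ] F [ 0.4 -0.3 -0.4] w 0.0438 q [-0.39  0.61 -0.29  1.88  0.26  0.69  1.13]
  -> [ 0.03 -0.23 -0.02] yaw 0.001
  -> [-8.47 -0.24 -0.01] yaw 0.001
  -> [-13.97  -0.25   0.  ] yaw 0.001
```

Request:
{"name": "play_rows", "arguments": {
  "rows": [
    [[-1, 0, 0, 0, 255], [-2.4, 0, 0, 0, 255], [-3.8, 0, 0, 0, 255], [-5.2, 0, 0, 0, 255], [-6.6, 0, 0, 0, 255], [-8, 0, 0, 0, 255], [-9.4, 0, 0, 0, 255], [-10.8, 0, 0, 0, 255]]
  ]
}}

```text
clock: 27.25
eef_pos: [0.5169, 0.2634, 0.3789]
ee_rot: [0.001, -0.193, 0.981, 0.001]
contact_force: [0.3, 0.3, -0.6]
width: 0.0432
```

```bash
python3 sp.py w16.png .224 .025
```

```text
-0.02 12 w -0.0025 z 0.2156
0.0 391 w -0.0025 z 0.2157
0.02 318 w -0.0019 z 0.2157
0.04 299 w -0.0024 z 0.2157
0.06 730 w -0.002 z 0.2158
0.08 876 w -0.0024 z 0.2157
0.1 570 w -0.0024 z 0.2249
tip t [0.11069356 0.11092984]
t 27.3 grasp [0.5182 0.264  0.2237] toolxyaw -2.754 tilt [ 0.002  0.002 -1.   ] F [ 0.4  0.6 -1. ] w 0.0436 q [-0.38  0.76 -0.3   1.49  0.25  0.93  1.21]
  -> [-2.96 -0.16 -0.02] yaw -0.0
```

View pics/w16.png

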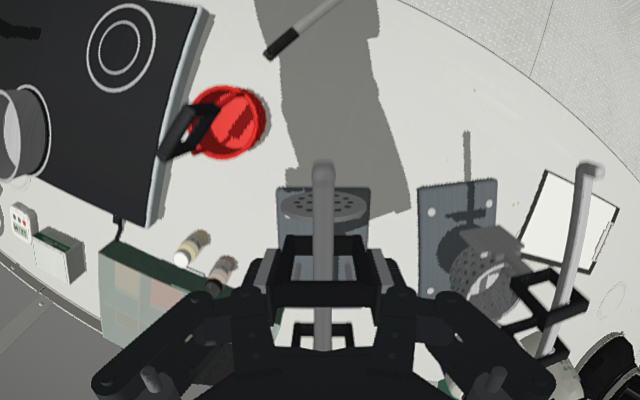

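Request:
{"name": "play_rows", "arguments": {
  "rows": [
    [[-0.8, 0, 0, 0, 255], [-1.9, 0, 0, 0, 255], [-2.9, 0, 0, 0, 255], [-2.9, 0, 0.6, 0, 255], [-2.9, 0, 1.2, 0, 255], [-2.9, 0, 1.8, 0, 255], [-2.9, 0, 1.8, 0, 255], [-2.9, 0, 1.8, 0, 255]]
  ]
}}

```text
clock: 28.3
eef_pos: [0.5429, 0.2736, 0.3609]
ee_rot: [0.001, -0.192, 0.981, 0.0]
contact_force: [-0.9, 0.9, -1.7]
width: 0.0433
```

Request:
{"name": "play_rows", "arguments": {
  "rows": [
    [[0, 0, 0, 0, 180], [0, 0, 0, 0, 100], [0, 0, 0, 0, 0], [0, 0, 0, 0, 0], [0, 0, -2, 0, 0], [0, 0, -5, 0, 0], [0, 0, -8.4, 0, 0], [0, 0, -8.4, 0, 0]]
  ]
}}

```text
clock: 29.3
eef_pos: [0.5429, 0.2736, 0.4471]
ee_rot: [0.002, -0.192, 0.981, 0.001]
contact_force: [0.8, -0.6, -0.7]
width: 0.0853
```

```bash
python3 fu.py w17.png .29 .0155
```

```text
loop t [-0.0391 -0.0319 -0.029 ] 514 w [-0.0204  0.0216] z 0.2246
loop t [0.0122 0.0184 0.0222] 604 w [-0.0211  0.021 ] z 0.2247
t 29.35 grasp [0.5432 0.2738 0.2906] toolxyaw -2.755 tilt [ 0.002  0.002 -1.   ] F [-0.3  0.1 -0.7] w 0.0859 q [-0.38  0.73 -0.31  1.28  0.22  1.16  1.26]
  -> [-1.47 17.09  0.07] yaw -0.143
```

View pics/w17.png

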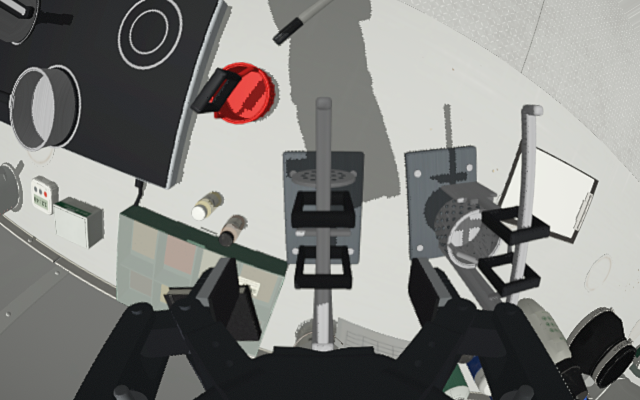

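Request:
{"name": "play_rows", "arguments": {
  "rows": [
    [[-0.3, 3.3, 0, -0.04, 0], [-0.6, 6.8, 0, -0.08, 0], [-0.9, 10.2, 0, -0.12, 0], [-1.2, 13.6, 0, -0.143, 0], [-1.5, 17, 0, -0.143, 0], [-1.5, 17, 0, -0.143, 0], [-1.5, 17, 0, -0.143, 0], [-1.5, 17, 0, -0.143, 0]]
  ]
}}

```text
clock: 30.35
eef_pos: [0.4931, 0.4358, 0.445]
ee_rot: [0.001, -0.261, 0.965, 0.0]
contact_force: [0.4, 0.3, -0.6]
width: 0.0855
```

```bash
python3 fu.py w18.png .205 .0155
```

```text
loop t [-0.0402 -0.0329 -0.0294] 881 w [-0.0216  0.0196] z 0.2247
loop t [0.0111 0.0175 0.022 ] 1140 w [-0.0225  0.0197] z 0.2247
t 30.4 grasp [0.4933 0.436  0.2901] toolxyaw -2.613 tilt [ 0.001  0.001 -1.   ] F [ 0.1 -0.2  0.7] w 0.0856 q [-0.65  0.83 -0.32  1.05  0.25  1.29  1.16]
  -> [0.01 0.19 8.51] yaw -0.001
```

Request:
{"name": "play_rows", "arguments": {
  "rows": [
    [[0, 0.2, 2, 0, 0], [0, 0.2, 4.5, 0, 0], [0, 0.2, 7, 0, 0], [0, 0.2, 8.5, 0, 0], [0, 0.2, 8.5, 0, 100], [0, 0.2, 8.5, 0, 255], [0, 0.2, 8.5, 0, 255], [0, 0.2, 8.5, 0, 255]]
  ],
  "squeeze": 30
}}

```text
clock: 31.4
eef_pos: [0.4918, 0.4385, 0.3612]
ee_rot: [0.002, -0.262, 0.965, 0.001]
contact_force: [-0.7, -1.0, 7.3]
width: 0.0435
```

Request:
{"name": "play_rows", "arguments": {
  "rows": [
    [[0, 0, 0, 0, 255], [0, 0, -0.6, 0, 255], [0, 0, -1.2, 0, 255], [0, 0, -1.9, 0, 255], [0.6, 0, -1.9, 0, 255], [1.8, 0, -1.9, 0, 255], [3.2, 0, -1.9, 0, 255], [4.6, 0, -1.9, 0, 255]]
  ]
}}

```text
clock: 32.4
eef_pos: [0.4512, 0.4147, 0.379]
ee_rot: [0.001, -0.262, 0.965, 0.0]
contact_force: [-0.2, 0.1, -1.3]
width: 0.0436
```

```bash
python3 fu.py w19.png .224 .168
```

```text
loop t [0.0608 0.0688 0.0731] 1910 w [-0.0261  0.0296] z 0.2397
t 32.45 grasp [0.4503 0.4144 0.2242] toolxyaw -2.611 tilt [ 0.001  0.001 -1.   ] F [-1.3 -1.5 -0.8] w 0.0434 q [-0.65  0.8  -0.32  1.37  0.27  1.01  1.08]
  -> [ 1.044e+01 -1.400e-01  1.000e-02] yaw 0.0
```

View pics/w19.png

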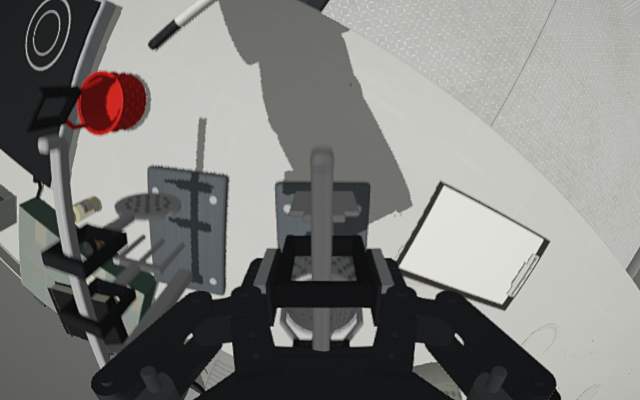

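Request:
{"name": "play_rows", "arguments": {
  "rows": [
    [[1.2, 0, 0, 0, 255], [2.6, 0, 0, 0, 255], [4.0, 0, 0, 0, 255], [5.6, 0, 0, 0, 255], [7.2, 0, 0, 0, 255], [8.8, 0, 0, 0, 255], [10.4, 0, 0, 0, 255], [10.4, 0, 0, 0, 255]]
  ]
}}

```text
clock: 33.45
eef_pos: [0.3619, 0.3625, 0.3791]
ee_rot: [0.001, -0.262, 0.965, 0.0]
contact_force: [0.2, -0.2, -0.5]
width: 0.0437
```

```bash
python3 sp.py w20.png .224 .165
```

```text
0.04 96 w -0.0026 z 0.2158
0.06 174 w -0.0038 z 0.2157
0.08 187 w -0.0041 z 0.2156
0.1 104 w -0.0041 z 0.2252
tip t [0.11069018 0.11121692]
t 33.5 grasp [0.3627 0.3629 0.2241] toolxyaw -2.611 tilt [ 0.002  0.001 -1.   ] F [ 0.3 -0.4 -0.8] w 0.0434 q [-0.67  0.66 -0.31  1.74  0.27  0.78  0.98]
  -> [ 2.540e+00 -1.499e+01 -1.000e-02] yaw 0.143
```

Request:
{"name": "play_rows", "arguments": {
  "rows": [
    [[0.4, -2.0, 0, 0, 255], [0.8, -5.0, 0, 0.03, 255], [1.2, -8, 0, 0.06, 255], [1.6, -11, 0, 0.1, 255], [2.2, -13.5, 0, 0.143, 255], [2.5, -14.8, 0, 0.143, 255], [2.5, -14.8, 0, 0.143, 255], [2.5, -14.8, 0, 0.143, 255]]
  ]
}}

```text
clock: 34.5
eef_pos: [0.4153, 0.2232, 0.3788]
ee_rot: [0.001, -0.193, 0.981, 0.001]
contact_force: [0.1, 0.1, -1.6]
width: 0.0437
```

```bash
python3 sp.py w21.png .224 .165 .08
```

```text
0.1 9 w -0.0031 z 0.2173
tip t [0.11147603 0.11148793]
t 34.55 grasp [0.4155 0.2234 0.2238] toolxyaw -2.753 tilt [ 0.001  0.002 -1.   ] F [-0.4 -0.2 -0.5] w 0.0439 q [-0.38  0.61 -0.3   1.88  0.27  0.69  1.12]
  -> [-0.   -0.29 -0.02] yaw 0.001
  -> [-8.5  -0.3  -0.01] yaw 0.001
```

View pics/w21.png

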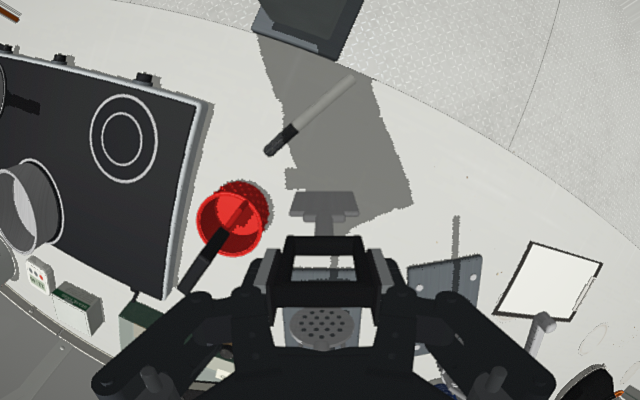

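Request:
{"name": "play_rows", "arguments": {
  "rows": [
    [[-1, 0, 0, 0, 255], [-2.4, 0, 0, 0, 255], [-3.8, 0, 0, 0, 255], [-5.2, 0, 0, 0, 255], [-6.6, 0, 0, 0, 255], [-7.8, 0, 0, 0, 255], [-8.7, 0, 0, 0, 255], [-8.7, 0, 0, 0, 255]]
  ]
}}

```text
clock: 35.55
eef_pos: [0.4964, 0.2554, 0.3787]
ee_rot: [0.001, -0.192, 0.981, 0.001]
contact_force: [-0.9, -0.4, -0.4]
width: 0.0435
```

```bash
python3 sp.py w22.png .224 .08
```

```text
0.02 201 w -0.0017 z 0.2156
0.04 362 w -0.0022 z 0.2157
0.06 265 w -0.0023 z 0.2157
0.08 676 w -0.0023 z 0.2158
0.1 423 w -0.0023 z 0.2251
tip t [0.1107265  0.11102402]
t 35.6 grasp [0.4962 0.2554 0.2238] toolxyaw -2.754 tilt [ 0.001  0.001 -1.   ] F [-0.2  0.4 -0.7] w 0.0438 q [-0.37  0.72 -0.3   1.58  0.26  0.88  1.18]
  -> [ 0.18 -0.2  -0.02] yaw -0.0
```

View pics/w22.png

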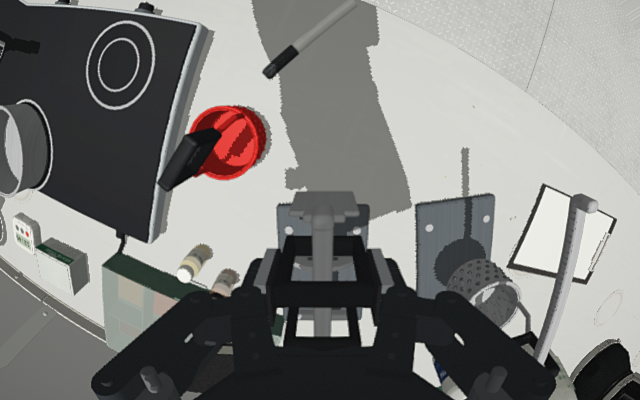

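Request:
{"name": "play_rows", "arguments": {
  "rows": [
    [[0, 0, 0.6, 0, 255], [0, 0, 1.2, 0, 255], [0, 0, 1.8, 0, 255], [0, 0, 1.8, 0, 255], [0, 0, 1.8, 0, 180], [0, 0, 1.8, 0, 100], [0, 0, 1.8, 0, 0], [0, 0, 1.8, 0, 0]]
  ]
}}

```text
clock: 36.6
eef_pos: [0.4961, 0.2551, 0.3609]
ee_rot: [0.001, -0.192, 0.981, 0.0]
contact_force: [0.9, -0.3, -0.0]
width: 0.0846
```

Request:
{"name": "play_rows", "arguments": {
  "rows": [
    [[0, 0, -1, 0, 0], [0, 0, -4, 0, 0], [0, 0, -8.4, 0, 0], [0, 0, -8.4, 0, 0], [0, 0, -8.4, 0, 0], [0, 0, -8.4, 0, 0], [0, 0, -8.4, 0, 0], [0, 0, -8.4, 0, 0]]
  ]
}}

```text
clock: 37.6
eef_pos: [0.496, 0.255, 0.4447]
ee_rot: [0.001, -0.192, 0.981, 0.0]
contact_force: [-0.4, -0.2, 0.9]
width: 0.0854
```

```bash
python3 fu.py w23.png .29 -.034
```

```text
t 37.65 grasp [0.4961 0.2552 0.2897] toolxyaw -2.755 tilt [ 0.001  0.001 -1.   ] F [-0.5 -0.2 -0.8] w 0.0856 q [-0.36  0.65 -0.33  1.48  0.22  1.05  1.22]
  -> [-11.43  17.75  -0.  ] yaw -0.143
```

View pics/w23.png

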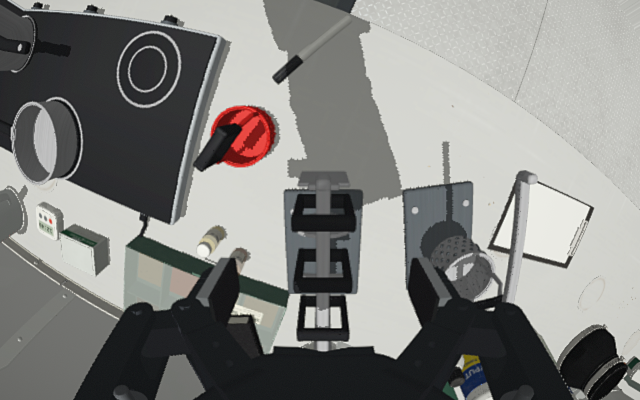

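Request:
{"name": "play_rows", "arguments": {
  "rows": [
    [[-2.2, 3.5, 0, -0.04, 0], [-4.5, 7, 0, -0.08, 0], [-6.8, 10.6, 0, -0.12, 0], [-9, 14.2, 0, -0.143, 0], [-11.4, 17.7, 0, -0.143, 0], [-11.4, 17.7, 0, -0.143, 0], [-11.4, 17.7, 0, -0.143, 0], [-11.4, 17.7, 0, -0.143, 0]]
  ]
}}

```text
clock: 38.65
eef_pos: [0.535, 0.461, 0.4457]
ee_rot: [0.001, -0.261, 0.965, 0.0]
contact_force: [0.0, -0.6, -0.5]
width: 0.0855
```

```bash
python3 fu.py w24.png .205 -.034
```

```text
loop t [-0.04   -0.0334 -0.0292] 1122 w [-0.0218  0.02  ] z 0.2247
loop t [0.1119 0.1126 0.1143] 57 w [-0.0067  0.0021] z 0.2238
t 38.7 grasp [0.5353 0.4612 0.2908] toolxyaw -2.612 tilt [ 0.002  0.001 -1.   ] F [-0.1  0.2 -0.3] w 0.0853 q [-0.66  0.94 -0.32  0.78  0.26  1.45  1.21]
  -> [-0.03  0.14  8.58] yaw -0.001
```

View pics/w24.png

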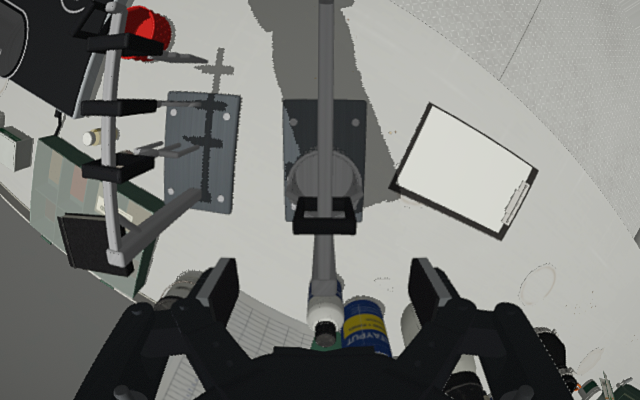

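Request:
{"name": "play_rows", "arguments": {
  "rows": [
    [[0, 0.1, 2, 0, 0], [0, 0.1, 4.5, 0, 0], [0, 0.1, 7, 0, 0], [0, 0.1, 8.6, 0, 0], [0, 0.1, 8.6, 0, 100], [0, 0.1, 8.6, 0, 255], [0, 0.1, 8.6, 0, 255], [0, 0.1, 8.6, 0, 255]]
  ],
  "squeeze": 40
}}

```text
clock: 39.7
eef_pos: [0.5345, 0.4629, 0.3605]
ee_rot: [0.002, -0.262, 0.965, 0.001]
contact_force: [-1.0, -1.7, 7.5]
width: 0.0435
```

Request:
{"name": "play_rows", "arguments": {
  "rows": [
    [[0, 0, 0, 0, 255], [0, 0, -0.6, 0, 255], [0, 0, -1.2, 0, 255], [0, 0, -1.9, 0, 255], [0.6, 0, -1.9, 0, 255], [1.8, 0, -1.9, 0, 255], [3.2, 0, -1.9, 0, 255], [4.6, 0, -1.9, 0, 255]]
  ]
}}

```text
clock: 40.7
eef_pos: [0.4939, 0.4392, 0.3781]
ee_rot: [0.001, -0.262, 0.965, 0.0]
contact_force: [0.3, 0.2, -1.6]
width: 0.0433
```

```bash
python3 fu.py w25.png .224 .168
```

```text
loop t [0.0112 0.0176 0.0239] 1969 w [-0.0256  0.0296] z 0.2397
t 40.75 grasp [0.493  0.4389 0.2234] toolxyaw -2.611 tilt [ 0.001  0.001 -1.   ] F [-3.  -1.1 -1.3] w 0.0434 q [-0.64  0.89 -0.33  1.16  0.28  1.13  1.13]
  -> [15.37 -0.09 -0.08] yaw 0.0
```

View pics/w25.png

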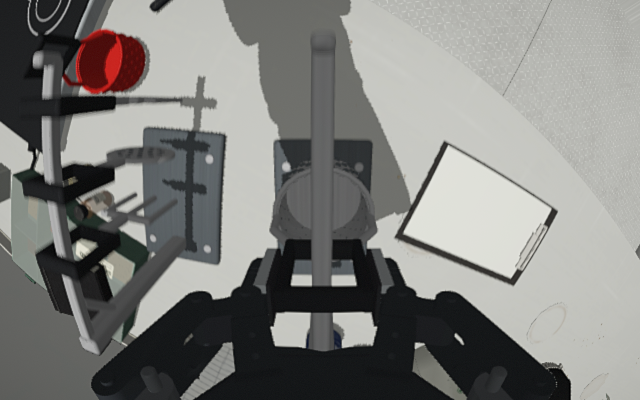

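Request:
{"name": "play_rows", "arguments": {
  "rows": [
    [[1.2, 0, 0, 0, 255], [2.6, 0, 0, 0, 255], [4.2, 0, 0, 0, 255], [5.8, 0, 0, 0, 255], [7.4, 0, 0, 0, 255], [9.0, 0, 0, 0, 255], [10.6, 0, 0, 0, 255], [12.2, 0, 0, 0, 255]]
  ]
}}

```text
clock: 41.75
eef_pos: [0.3889, 0.3776, 0.378]
ee_rot: [0.001, -0.262, 0.965, 0.0]
contact_force: [0.3, 0.3, -1.5]
width: 0.0433
```

Request:
{"name": "play_rows", "arguments": {
  "rows": [
    [[1.2, 0, 0, 0, 255], [2.4, 0, 0, 0, 255], [3.4, 0, 0, 0, 255], [3.4, 0, -2, 0, 255], [3.4, 0, -5, 0, 255], [3.4, 0, -8, 0, 255], [3.4, 0, -11.6, 0, 255], [3.4, 0, -11.6, 0, 255]]
  ]
}}

```text
clock: 42.75
eef_pos: [0.3598, 0.3607, 0.4957]
ee_rot: [0.002, -0.262, 0.965, 0.001]
contact_force: [-0.7, -0.1, -3.4]
width: 0.0434
```

Run:
```python
from h import *
go([(.42,.15,.34,2.9),(.5,0,.34,2.4),(.598,-.171,.34,2.2)])
snap('wrist','w26.png')
np.savez('scene6.npz',**snap('scene','s6.png'));np.savez('top6.npz',**snap('top','t6.png'))
```

```text
t 42.75 grasp [0.3604 0.3613 0.3407] toolxyaw -2.612 tilt [ 0.004  0.004 -1.   ] F [-0.7 -0.1 -3.4] w 0.0434 q [-0.64  0.52 -0.37  1.55  0.2   1.1   1.04]
  -> [ 5.530e+00 -2.124e+01  1.000e-02] yaw 0.771
  -> [ 6.210e+00 -3.823e+01 -2.000e-02] yaw 1.271
  -> [ 6.390e+00 -5.794e+01 -4.000e-02] yaw 1.471
```

View pics/w26.png

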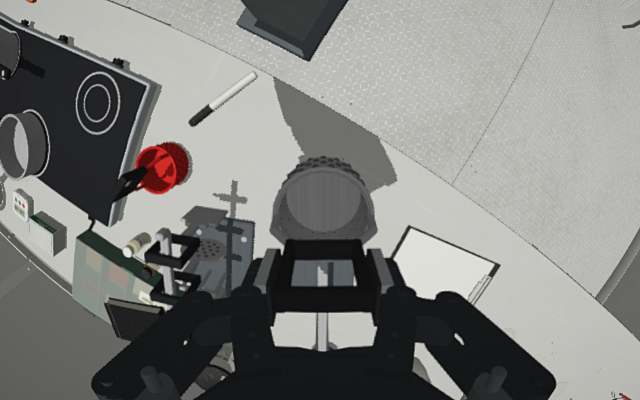

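View pics/s6.png

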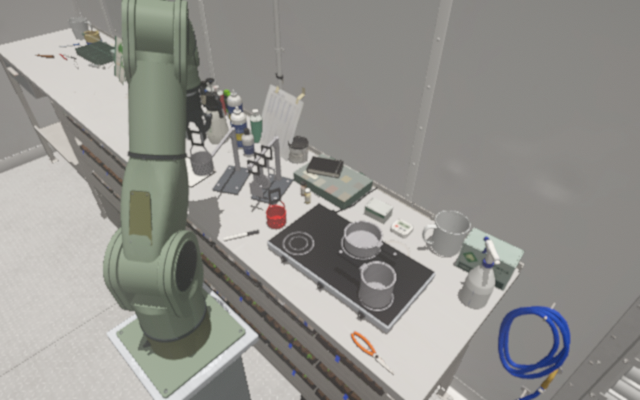

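```bash
cat > pans.py <<'E'
from meas import *
import sys
def run(ss):
    Q,C=pts(ss)
    for n,c0,rn,zt in [('wide',(.598,-.171),.061,(.088,.096)),('milk',(.465,-.33),.047,(.132,.141))]:
        d=np.hypot(*(Q[:,:2]-c0).T);k=(d<.13)&(Q[:,2]>zt[0])&(Q[:,2]<zt[1])&(C.max(1)>80)
        c=np.array(c0)
        c,rr,m=fitcirc(Q[k],c,rn,.02);c,rr,m=fitcirc(Q[k],c,rn,.006)
        d=Q[:,:2]-c;r=np.hypot(*d.T)
        lo,hi,z0,z1=(.075,.14,.078,.094) if n=='wide' else (.06,.155,.12,.137)
        hh=(C.max(1)<80)&(r>lo)&(r<hi)&(Q[:,2]>z0)&(Q[:,2]<z1);m2=np.median(d[hh],0)
        print(n,c.round(4),rr.round(4),m,'yaw',np.arctan2(m2[1],m2[0]).round(3),hh.sum())
if __name__=='__main__':
    run([dict(np.load(a)) for a in sys.argv[1:]])
E
python3 pans.py top6.npz scene6.npz
python3 - <<'E'
import cv2
a=cv2.imread('pics/t6.png');cv2.imwrite('pics/c6.png',cv2.resize(a[130:290,140:460],None,fx=2.5,fy=2.5,interpolation=cv2.INTER_CUBIC))
E
```

```text
wide [ 0.5981 -0.1709] 0.061 314 yaw -1.57 179
milk [ 0.4645 -0.3295] 0.0469 365 yaw 1.65 285
```

View pics/c6.png

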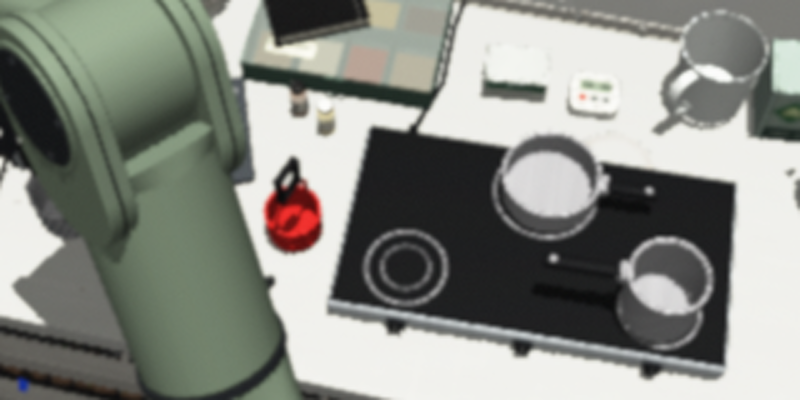

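Request:
{"name": "play_rows", "arguments": {
  "rows": [
    [[0.8, -2, 0, 0.05, 255], [1.8, -5, 0, 0.15, 255], [3, -9, 0, 0.3, 255], [4.2, -13, 0, 0.45, 255], [5.2, -17, 0, 0.6, 255], [5.8, -21, 0, 0.75, 255], [6.0, -25, 0, 0.9, 255], [6.2, -28, 0, 1.0, 255]]
  ]
}}

```text
clock: 43.9
eef_pos: [0.4484, 0.0862, 0.4929]
ee_rot: [0.0, 0.235, 0.972, 0.0]
contact_force: [0.3, 0.2, -1.3]
width: 0.0434
```

Request:
{"name": "play_rows", "arguments": {
  "rows": [
    [[0, 0, 0, 0, 255], [0, 0, 0, 0, 255], [0, 0, 0, 0, 255], [0, 0, 0, 0, 255], [0, 0, 0, 0, 255], [0, 0, 0, 0, 255], [0, 0, 0, 0, 255], [0, 0, 0, 0, 255]]
  ]
}}

```text
clock: 44.9
eef_pos: [0.4479, 0.0877, 0.4937]
ee_rot: [0.0, 0.233, 0.973, 0.001]
contact_force: [0.2, -1.0, -1.7]
width: 0.0436
```

Run:
```python
from h import *
go([(.598,-.171,.34,2.2)])
```

```text
t 44.9 grasp [0.4481 0.0879 0.3387] toolxyaw 2.672 tilt [ 0.001  0.001 -1.   ] F [ 0.2 -1.  -1.7] w 0.0436 q [-0.21  0.42 -0.08  1.73  0.04  0.99  0.79]
  -> [-25.09 -16.29  -0.15] yaw 0.472
```

Request:
{"name": "play_rows", "arguments": {
  "rows": [
    [[-3, -2, 0, 0.1, 255], [-7, -4.5, 0, 0.2, 255], [-11, -7, 0, 0.3, 255], [-15, -10, 0, 0.4, 255], [-19, -12.5, 0, 0.47, 255], [-23, -15, 0, 0.47, 255], [-25.1, -16.3, 0, 0.47, 255], [-25.1, -16.3, 0, 0.47, 255]]
  ]
}}

```text
clock: 45.9
eef_pos: [0.5982, -0.1728, 0.4927]
ee_rot: [-0.0, 0.454, 0.891, 0.0]
contact_force: [-0.5, -0.3, -2.2]
width: 0.0437
```

Run:
```python
from h import *
s,P=wlook('w27.png')
go([(.598,-.171,.20,2.2),(.598,-.171,.187,2.2)])
np.savez('scene7.npz',**snap('scene','s7.png'))
```

```text
t 45.95 grasp [ 0.5981 -0.1714  0.338 ] toolxyaw 2.201 tilt [ 0.001  0.002 -1.   ] F [ 0.5  1.1 -1.8] w 0.0435 q [ 0.2   0.72  0.06  1.13 -0.04  1.3   0.89]
  -> [ 0.02 -0.   13.8 ] yaw 0.001
  -> [ 0.02 -0.   15.1 ] yaw 0.001
```

View pics/w27.png

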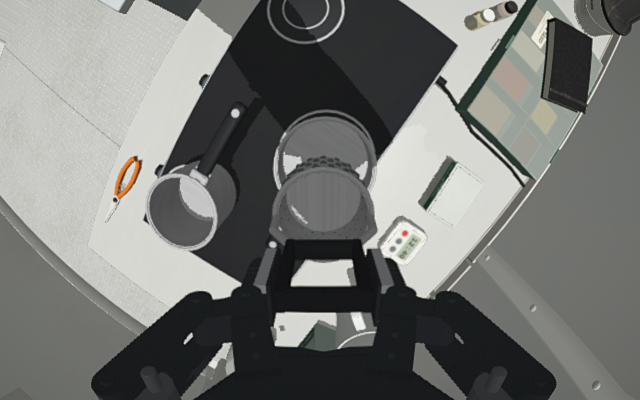

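View pics/s7.png

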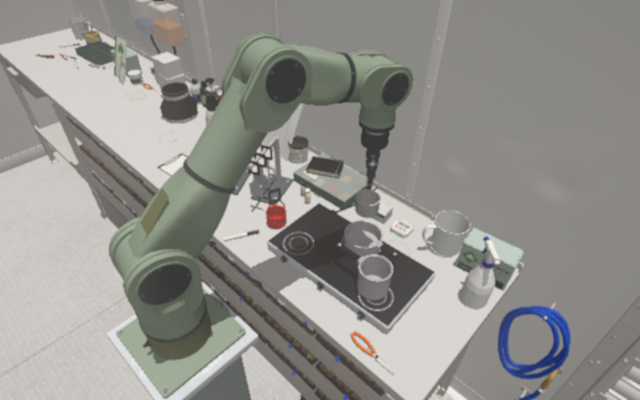

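```bash
python3 pans.py scene7.npz
python3 - <<'E'
import cv2
a=cv2.imread('pics/s7.png');cv2.imwrite('pics/c7.png',cv2.resize(a[180:330,250:450],None,fx=4,fy=4,interpolation=cv2.INTER_CUBIC))
E
```

```text
wide [ 0.5975 -0.1725] 0.0609 154 yaw -1.58 81
milk [ 0.4807 -0.3084] 0.0471 179 yaw 1.634 127
```

View pics/c7.png

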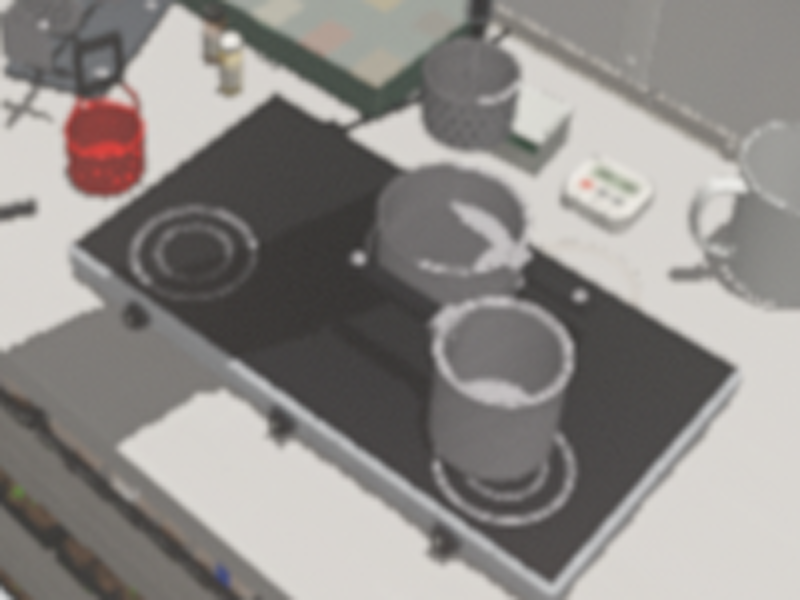

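Request:
{"name": "play_rows", "arguments": {
  "rows": [
    [[0, 0, 2, 0, 255], [0, 0, 5, 0, 255], [0, 0, 8, 0, 255], [0, 0, 10.5, 0, 255], [0, 0, 12.5, 0, 255], [0, 0, 13.8, 0, 255], [0, 0, 14.6, 0, 255], [0, 0, 14.6, 0, 255]]
  ]
}}

```text
clock: 47.0
eef_pos: [0.5981, -0.1709, 0.3476]
ee_rot: [0.0, 0.453, 0.892, 0.001]
contact_force: [1.0, -0.2, -1.1]
width: 0.0433
```

Run:
```python
from h import *
s,P=wlook('w28.png')
go([(.598,-.171,.187,2.2)])
```

```text
t 47.05 grasp [ 0.5985 -0.1709  0.193 ] toolxyaw 2.202 tilt [ 0.002  0.001 -1.   ] F [ 0.6  0.1 -2.2] w 0.0437 q [ 0.21  0.85  0.05  1.37 -0.05  0.92  0.9 ]
  -> [ 0.02 -0.05  0.6 ] yaw 0.002
```

View pics/w28.png

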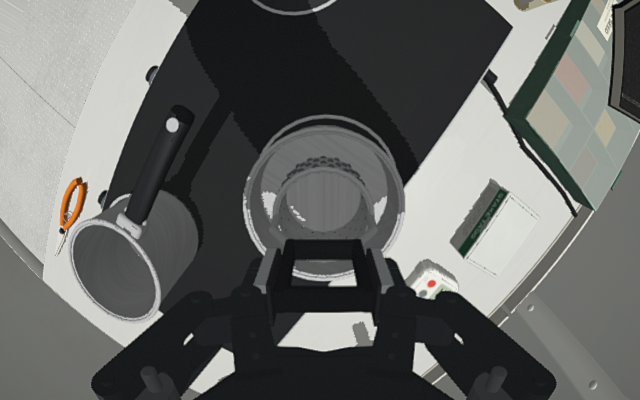

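Basket is inside the pan (cup at (322,205) in the pan ring), about 5 mm from the floor. I'll lower it gently, release, and rise.

Request:
{"name": "play_rows", "arguments": {
  "rows": [
    [[0, 0, 0.2, 0, 255], [0, 0, 0.4, 0, 255], [0, 0, 0.5, 0, 255], [0, 0, 0.55, 0, 255], [0, 0, 0.55, 0, 255], [0, 0, 0.55, 0, 200], [0, 0, 0.55, 0, 150], [0, 0, 0.55, 0, 100]]
  ]
}}

```text
clock: 48.05
eef_pos: [0.5982, -0.1711, 0.3422]
ee_rot: [0.0, 0.453, 0.892, 0.001]
contact_force: [0.6, 0.6, -0.1]
width: 0.0519
```

Request:
{"name": "play_rows", "arguments": {
  "rows": [
    [[0, 0, 0, 0, 0], [0, 0, 0, 0, 0], [0, 0, 0, 0, 0], [0, 0, -2, 0, 0], [0, 0, -5, 0, 0], [0, 0, -9, 0, 0], [0, 0, -13, 0, 0], [0, 0, -15, 0, 0]]
  ]
}}

```text
clock: 49.05
eef_pos: [0.5978, -0.1713, 0.4942]
ee_rot: [0.001, 0.453, 0.892, 0.001]
contact_force: [0.1, 0.7, -0.5]
width: 0.0851
```

```bash
python3 - <<'E'
from h import *
s,P=wlook('w29.png')
np.savez('scene8.npz',**snap('scene','s8.png'))
go([(.4807-.125*.063,-.3084+.125,.26,1.634)])
E
python3 pans.py scene8.npz
```

```text
t 49.15 grasp [ 0.5986 -0.1713  0.339 ] toolxyaw 2.202 tilt [ 0.004  0.    -1.   ] F [-1.9 -0.5  0.2] w 0.0856 q [ 0.2   0.72  0.06  1.13 -0.04  1.3   0.89]
  -> [  6.46 -10.9    7.84] yaw 0.568
wide [ 0.5973 -0.1724] 0.061 141 yaw -1.573 81
milk [ 0.4805 -0.3086] 0.0468 180 yaw 1.632 128
```

View pics/w29.png

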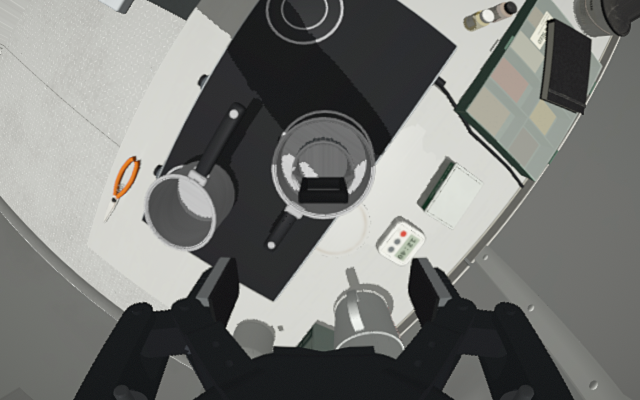

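Request:
{"name": "play_rows", "arguments": {
  "rows": [
    [[1.6, -2.7, 0, 0.14, 0], [3.2, -5.4, 0, 0.28, 0], [4.9, -8.2, 0, 0.42, 0], [6.5, -10.9, 0, 0.57, 0], [6.5, -10.9, 3, 0.57, 0], [6.5, -10.9, 6, 0.57, 0], [6.5, -10.9, 7.8, 0.57, 0], [6.5, -10.9, 7.8, 0.57, 0]]
  ]
}}

```text
clock: 50.15
eef_pos: [0.4715, -0.1829, 0.4127]
ee_rot: [-0.001, 0.685, 0.728, 0.0]
contact_force: [0.3, 0.6, 0.5]
width: 0.0856
```

Run:
```python
from meas import *
s,P=wlook('w30.png')
st=read_state()
C=s['pixels'].astype(int)
d=np.hypot(P[...,0]-.48,P[...,1]+.308);k=(d<.08)&(P[...,2]>.13)&(P[...,2]<.142)&(C.max(-1)>80)
c,r,n=fitcirc(P[k],np.array([.48,-.308]),.047,.006);print(c,r,n)
d=P[...,:2]-c;r=np.hypot(d[...,0],d[...,1])
h=(r>.07)&(r<.155)&(P[...,2]>.125)&(P[...,2]<.14)&(C.max(-1)<90)
m=np.median(d[h],0);yw=np.arctan2(m[1],m[0]);print(yw,h.sum(),np.percentile(r[h],99))
go([(c[0]+.12*np.cos(yw),c[1]+.12*np.sin(yw),.126,yw)])
```

```text
[ 0.48192448 -0.30411626] 0.046766859047338495 1594
1.5962514035510313 1667 0.1471394287701561
t 50.2 grasp [ 0.4717 -0.1828  0.2587] toolxyaw 1.632 tilt [ 0.     0.001 -1.   ] F [-0.4  0.7  0.4] w 0.0849 q [ 0.2   0.6   0.2   1.72 -0.15  0.83  0.52]
  -> [-0.2   0.71 13.27] yaw 0.035
```

View pics/w30.png

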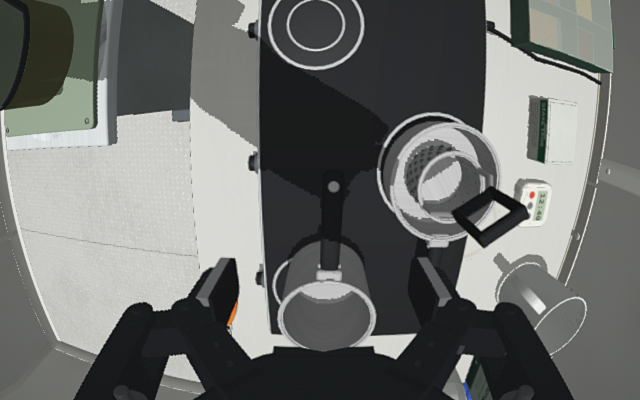

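Request:
{"name": "play_rows", "arguments": {
  "rows": [
    [[-0.1, 0.5, 2, 0.03, 0], [-0.1, 0.5, 6, 0.03, 0], [-0.1, 0.5, 10, 0.03, 0], [-0.1, 0.5, 13.2, 0.03, 60], [-0.1, 0.5, 13.2, 0.03, 150], [-0.1, 0.5, 13.2, 0.03, 255], [-0.1, 0.5, 13.2, 0.03, 255], [-0.1, 0.5, 13.2, 0.03, 255]]
  ],
  "squeeze": 20
}}

```text
clock: 51.2
eef_pos: [0.4772, -0.1833, 0.2829]
ee_rot: [0.001, 0.696, 0.718, 0.001]
contact_force: [0.5, 3.5, 8.2]
width: 0.0174
```

```bash
python3 - <<'E'
from meas import *
st,p,R=pose();g=p+R[:,2]*.155
go([(g[0]-.0165,g[1]-.025,g[2],1.605)])
np.savez('scene9.npz',**snap('scene','s9.png'))
E
python3 pans.py scene9.npz
```

```text
t 51.2 grasp [ 0.4777 -0.1831  0.1279] toolxyaw 1.602 tilt [ 0.003  0.001 -1.   ] F [0.5 3.5 8.2] w 0.0174 q [ 0.23  0.81  0.14  1.86 -0.21  0.49  0.55]
  -> [-2.45 -1.73 -0.01] yaw -0.003
wide [ 0.5977 -0.1726] 0.061 101 yaw -1.576 82
milk [ 0.4806 -0.3081] 0.0471 182 yaw 1.638 119
```

Request:
{"name": "play_rows", "arguments": {
  "rows": [
    [[-0.6, -0.4, 0, 0, 255], [-1.2, -0.8, 0, 0, 255], [-1.8, -1.3, 0, 0, 255], [-2.4, -1.7, 0, 0, 255], [-2.4, -1.7, 0, 0, 255], [-2.4, -1.7, 0, 0, 180], [-2.4, -1.7, 0, 0, 100], [-2.4, -1.7, 0, 0, 0]]
  ]
}}

```text
clock: 52.25
eef_pos: [0.4606, -0.208, 0.2818]
ee_rot: [-0.0, 0.696, 0.718, 0.001]
contact_force: [-0.4, 0.4, -0.3]
width: 0.0603
```

Request:
{"name": "play_rows", "arguments": {
  "rows": [
    [[0, 0, 0, 0, 0], [0, 0, -4, 0, 0], [0, 0, -9, 0, 0], [0, 0, -14, 0, 0], [0, 0, -20, 0, 0], [0, 0, -24, 0, 0], [0, 0, -24, 0, 0], [0, 0, -24, 0, 0]]
  ]
}}

```text
clock: 53.25
eef_pos: [0.4603, -0.2082, 0.5212]
ee_rot: [-0.0, 0.696, 0.718, 0.001]
contact_force: [-0.6, 0.7, -0.5]
width: 0.0856
```

```bash
python3 - <<'E'
from meas import *
go([(.40,.25,.37,1.6)])
np.savez('scene10.npz',**snap('scene','s10.png'))
snap('wrist','w31.png')
E
python3 pans.py scene10.npz
```

```text
t 53.25 grasp [ 0.4603 -0.208   0.3662] toolxyaw 1.602 tilt [ 0.     0.002 -1.   ] F [-0.6  0.7 -0.5] w 0.0856 q [ 0.23  0.49  0.23  1.52 -0.12  1.15  0.52]
  -> [45.96 -4.62 -0.31] yaw 0.002
wide [ 0.5975 -0.1723] 0.0612 134 yaw -1.567 83
milk [ 0.465  -0.3337] 0.0471 181 yaw 1.647 144
```

View pics/w31.png

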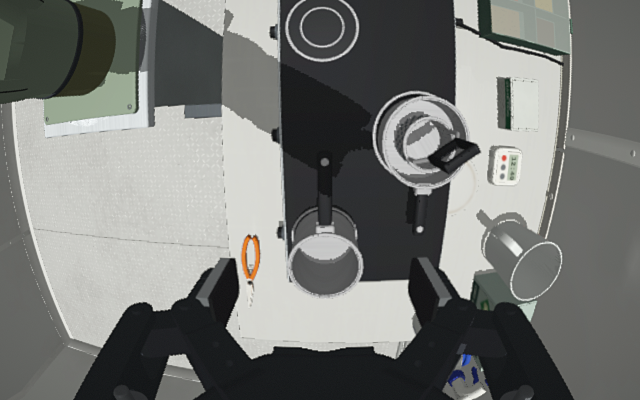

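Request:
{"name": "play_rows", "arguments": {
  "rows": [
    [[5, -1, 0, 0, 0], [10, -2, 0, 0, 0], [15, -3, 0, 0, 0], [20, -4, 0, 0, 0], [26, -5, 0, 0, 0], [32, -5, 0, 0, 0], [38, -5, 0, 0, 0], [38, -5, 0, 0, 0]]
  ]
}}

```text
clock: 54.35
eef_pos: [0.398, 0.1736, 0.5211]
ee_rot: [-0.001, 0.694, 0.72, 0.0]
contact_force: [0.1, -1.1, -0.3]
width: 0.0853
```

```bash
python3 - <<'E'
from meas import *
go([])
np.savez('scene11.npz',**snap('scene','s11.png'));np.savez('top11.npz',**snap('top','t11.png'))
a=cv2.imread('pics/t11.png');b=cv2.imread('pics/s11.png')
cv2.imwrite('pics/c11.png',cv2.resize(a[120:290,130:460],None,fx=2.4,fy=2.4,interpolation=cv2.INTER_CUBIC))
cv2.imwrite('pics/c12.png',cv2.resize(b[110:330,190:440],None,fx=2.7,fy=2.7,interpolation=cv2.INTER_CUBIC))
E
python3 pans.py scene11.npz top11.npz;python3 pans.py top11.npz
```

```text
t 54.35 grasp [0.3979 0.1738 0.3661] toolxyaw 1.608 tilt [-0.001  0.001 -1.   ] F [ 0.1 -1.1 -0.3] w 0.0853 q [-0.6   0.36  0.17  1.74 -0.07  1.05 -0.37]
wide [ 0.5982 -0.171 ] 0.0612 291 yaw -1.577 175
milk [ 0.4652 -0.3324] 0.0469 356 yaw 1.64 279
wide [ 0.5987 -0.1692] 0.0612 147 yaw -1.569 90
milk [ 0.4657 -0.3308] 0.0471 176 yaw 1.636 146
```

View pics/c11.png

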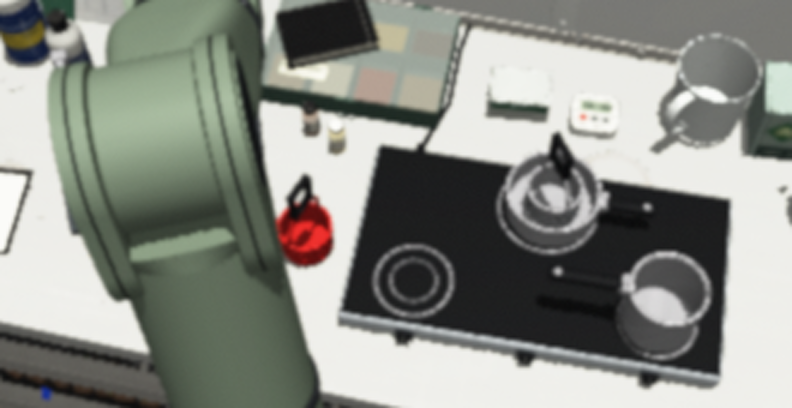

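View pics/c12.png

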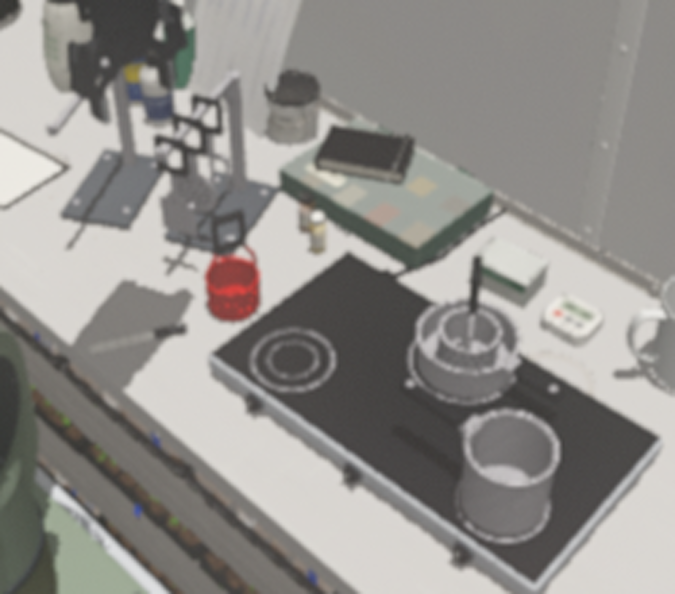

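Run:
```python
from cell import robot
print(robot.hand_in())
```

```text
the job is handed in; nothing more can be done
None
```

The job is done and handed in at about 54 s of the 210 s allowed.

- **Pans:** I slid the pans round flat on their rings. Both handles now lie parallel to the long edges, inside the hotplate and several centimetres clear of everything else. Only one milk pan was present, on the front right ring.
- **Tools:** The fork, then the skimmer, then the paddle went over to the spare hook. All three loops are still on it in the last picture.
- **Basket:** The steel basket now stands upright in the wide pan. The red look-alike and the other things on the bench were not touched.

While I was carrying the basket, the milk pan got knocked about 26 mm off its ring. I set the basket down first, then slid the pan back. That means the milk pan was briefly out of place after the basket had been placed.

The last two-camera check puts both pans within about 2 mm of their ring centres. The two single-camera readings disagreed by about 3 mm. No check failed.

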